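# Set an eyelet with a two-stage trigger press

## Robot

A 7-joint arm with a two-finger parallel gripper is mounted at the origin on the work surface. World frame = base frame: x ahead of the robot, y to its left, z up, the work surface at z = 0. Lengths are in m, angles in degrees, forces in N, time in s.
With the tool pointing down it reaches from about 0.425 to 0.875 m from the base axis. Payload 4.7 kg.
Tool frame: the origin (TCP) lies on the centre line of the jaws, within the pads' length; the fingertips stand ahead of it and the grasp point (between the pads) lies 2 mm behind it (env.tip_reach is the x of the fingertips in the tool frame, in m); x points along the fingers, z is the direction in which the jaws open and shut, and the axes are right-handed (so a half turn about x gives the same grasp; the last joint's range is limited). The gripper opens to 87 mm and grips with 3 to 60 N. Pads are 19 mm wide; open, the fingers measure 117 mm over their backs; the gripper's body (75 mm by 190 mm) begins 51 mm behind the grasp point.
Start: joints at [75.98, 18.392, -4.016, 83.108, 1.295, 78.541, -3.26], TCP at [0.166, -0.628, 0.24] pointing down, gripper open.
Joint ranges: [-163.93, 163.93], [-17.29, 119.83], [-79.2, 71.16], [3.27, 140.29], [-89.18, 269.18], [5.43, 117.66], [-154.24, 154.24]. Speed limits (degrees/s): [147.25, 147.25, 180, 180, 180, 180, 180].

## Interface

Orientations are given as [roll, pitch, yaw] about the fixed x, y, z axes, in that order (R = Rz(yaw) Ry(pitch) Rx(roll)).
In Python, from cell import telemetry, optics, env, models gives the robot as it stands.
- The arm moves only by the shell command python3 -m pendant 'ROWS' [FORCE]. ROWS is JSON, a list of rows, each a list of 3 entries, a list of its own where there are three numbers: the finger opening in mm, from 0 to 87, then the shift along the tool's x, y, z in mm, then the turn, a rotation vector about the tool's x, y, z in rad. A call has 1 to 10 rows; each row is the pose to reach, as a shift and turn from the pose commanded when the call began, along the tool's axes at that moment; what a row does not reach only later rows make up. A row lasts 1/12 s, in which the tool goes at most 41.7 mm and 7.16 degrees, less where a joint would pass 70% of its speed; a pose out of reach is approached as far as the arm can. A call with a gripper value outside its range is refused whole. The fingers move at their own pace and stop on an object; FORCE is the grip in N (left out, the last holds). Time passes only in rows, so rows that repeat a pose let the fingers close. It gives the time, the measured TCP pose, the force and the opening at its end, in the units of the state.
- telemetry.get_obs(): the state, without advancing time (a new reading comes with each control period).
- optics.read_camera(name): name is "side" or "top" or "wrist"; returns a dict with "image" (420x560x3 uint8, blue, green, red), "range_z" (420x560 float32, m along the optical axis (not along the pixel's ray), 0 where there is no reading), "fx", "fy", "cx", "cy" (pixels), "cam_to_world" (4x4, takes a point from camera to world coordinates). Camera axes: x right, y up, looking along -z (the intrinsics and any distortion apply to the point x, -y, -z); pixel columns grow to the right and rows downward; lengths in m; the calibration is good to about 2 mm. A picture is of the moment at which its call begins.
- env.sign_off(): hands the job in, once; it reports no verdict.
Trained networks look in the newest picture that a camera, given by its name, has taken for a name from the list of things; names that differ only in an ending like _2 or _b are one class to them, and where a whole thing is asked for, a point or a joint stands for the part that bears it (a point fixed in the world has none). Each returns a list of dicts, best first, with "confidence" (0 to 1); they miss things now and then, are a little off and sometimes report something else, mostly with a low value. They report only what shows in the picture. A call takes as long as a camera call. They do not tell look-alikes from the thing itself.
- models.masks_of(camera, label): "pixels" (420x560 bool, what is visible of it) and "extent" ([left, top, right, bottom] as shares, 0 to 1, of the picture: columns of its width, rows of its height, round what is visible of it).
- models.landmark_of(camera, label): "centre" ([row, column] as shares, 0 to 1, of the picture: columns of its width, rows of its height: a listed point, or the origin of a listed thing).
The state is a dict: "time_s": time; "qpos": joint angles; "joint_velocities": joint speeds; "effort": joint torques, N m; "tool_pos": TCP position; "tool_rot": TCP orientation; "force": force on the tool from outside, world axes, zero at the start; "wrist_torque": the same for the moment, N m; "grip_width": finger opening in m.
Only numpy, scipy, OpenCV 4.12 (cv2) and the standard library are available. Lean on these libraries where they do the work, as an engineer would, in place of code of your own. Each camera call takes 0.05 s, during which the arm holds its last target.

## Task

A display stand was left in the feed channel of the eyelet press: first stand it upright on the wooden display board with the others, its whole foot on the board. Then slide the wooden bar, eyelet end first, along the channel until it is up against the stop; only then squeeze the trigger to its pressure point, pause there for about a second while the clamp foot settles, squeeze on through the second stage to the very end of its travel, hold it there for about a second, and let the trigger spring right back. Leave the bar in the press, and do not shift the other stands, the vial or the spool.

Things in the scene. Friction and masses are not known exactly. Their poses are not given: they have to be found in the camera images.
- press: Bench eyelet press, fixed, grey. Origin on the bench surface under the punch axis; x = feed direction (level, from the channel's mouth to the stop), z up. Its feed channel has two straight fences 8 mm high, 12 mm thick, 38 mm apart inside, from press x=-105 to 20 mm; the channel's floor is the bench top itself.
- mouth (a point): Outer end of the channel's flared mouth, on its centre line, at bench height (press x=-135 mm); axes as the press. The 8 mm high fences flare from 38 mm apart inside at press x=-105 mm to about 66 mm apart here; 89 mm wide over all.
- stop (a point): Centre of the stop's face across the end of the channel, facing press -x (at press x=14 mm), 6 mm above the bench; the stop is 12 mm high. Axes as the press.
- head_top (a point): Centre of the top of the overhanging head, above the punch, 105 mm above the bench; axes as the press. The head spans press x=-32 to 33 mm, y -30 to 30 mm, its underside 60 mm above the bench; the column behind it spans x=28 to 113 mm, y -35 to 35 mm, and is as high.
- grip_post (a point): Centre of the fixed black grip post on top of the press, which the trigger is squeezed towards: 24 mm (press x) by 30 mm (y), z=105 to 167 mm; centre at press x=50 mm. Axes as the press.
- trigger_face (a point): Centre of the trigger's front face (facing press -x), moving with it; axes as the press. An upright black plate 8 mm thick, 32 mm wide, 68 mm tall (z=112 to 180 mm), face at press x=-5 mm at rest. It slides straight towards the grip post (press +x), 26 mm in all, and springs back. Over post and trigger: 67 mm at rest, 41 mm fully squeezed.
- first_stage (a joint): First-stage travel of the trigger, m: 0 at rest, 0.014 at the pressure point. Light spring, 2 N rising to 4 N.
- second_stage (a joint): Second-stage travel of the trigger, m, which adds to the first: it stays 0 until the first stage is used up and the push passes 10 N, then moves to 0.012 at the end stop, at 13.6 N. The clamp foot over the channel comes down with the first stage, 14 mm, just to the bar's top; the punch inside it is hidden. Neither pushes on the bar.
- stand_center (a point): The misplaced display stand, standing in the channel near its mouth: square wooden foot 30 x 30 x 14 mm, upright round steel stem 12 mm in diameter rising from it to 84 mm above the underside; 0.12 kg. The point is on its axis, 42 mm above its underside (z up along the stem).
- board: Wooden display board, fixed flat on the bench, 260 mm (its x) by 90 mm (its y) by 15 mm thick. Origin at the centre of its underside, so its top is at z=15 mm.
- bar_center (a point): The wooden bar: 120 mm long (its x) by 34 mm wide (its y) by 12 mm thick, about 0.06 kg, lying flat on the bench. The point is its centre; its +x points to the end with the eyelet.
- bar_eyelet (a point): The bar's brass eyelet, 12 mm in diameter, 46 mm from the bar's centre towards +x, 14 mm from that end; the point is at half thickness, axes as the bar. It lies under the punch when the bar is up against the stop.
- standA_center (a point): Display stand, same shape as the misplaced stand, with a small decorative hoop round its stem. The point is its centre, 42 mm above its underside. A bystander already standing on the display board (towards the board's -x end).
- standB_center (a point): Display stand, same shape as the misplaced stand, with a small decorative hoop round its stem. The point is its centre, 42 mm above its underside. A bystander already standing on the display board (towards the board's +x end).
- vial_center (a point): Small glass vial with a cork, 32 mm in diameter, 70 mm tall, standing beside the channel; the point is at half height. Bystander.
- spool_center (a point): Small dark wooden spool, 40 mm in diameter, 32 mm tall, standing on end beside the channel; the point is at half height. Bystander.
Mind the look-alikes: they are no part of the job. Of the things shaped like the part that bears bar_center, the wooden one is meant.

How it is judged (in metres and radians):
On the way, in this order (a step that is already met when the one before it is completed fails the run):
1. the misplaced stand stands upright on the display board (x of stand_center in the frame of board between -0.118 and 0.118 m and y of stand_center in the frame of board between -0.033 and 0.033 m and z of stand_center in the frame of board between 0.052 and 0.062 m and angle between stand_center's own z axis and vertical below 0.1 rad), for 0.2 s.
2. the bar is in the channel, up against the stop, its eyelet under the punch (x of bar_eyelet in the frame of press between -0.005 and 0.005 m and y of bar_eyelet in the frame of press between -0.006 and 0.006 m and height (world z) of bar_eyelet below 0.012 m and angle between the x axis of bar_eyelet and the x axis of press, either way round below 0.12 rad), for 0.2 s.
3. the trigger is held at its pressure point (first stage at least 11 of 14 mm, second stage under 3 mm) (all of step 2 and value of joint first_stage above 0.011 m and value of joint second_stage below 0.003 m), for 0.4 s.
4. the trigger is held at the end of the second stage (at least 10 of 12 mm) (all of step 2 and value of joint second_stage above 0.01 m), for 0.4 s.
At the end, for the whole second after the job is handed in: The stand is upright (within 0.1 rad) and at rest on the display board, its foot within the board's edges (to 3 mm); the bar lies in the channel, its eyelet within 5 mm of the punch axis along the feed and 6 mm across it; the trigger has sprung back (first stage under 3 mm, second under 2 mm) (all of step 1 and all of step 2 and value of joint first_stage below 0.003 m and value of joint second_stage below 0.002 m and linear speed of each of stand, bar below 0.02 m/s); the robot touches nothing.
It fails at once if a display stand on the board is shifted by more than 20 mm (distance of standA_center from where it was at the start of the episode above 0.02 m).
It fails at once if a display stand on the board is shifted by more than 20 mm (distance of standB_center from where it was at the start of the episode above 0.02 m).
It fails at once if the vial is shifted by more than 20 mm (distance of vial_center from where it was at the start of the episode above 0.02 m).
It fails at once if the spool is shifted by more than 20 mm (distance of spool_center from where it was at the start of the episode above 0.02 m).
It fails at once if the trigger is squeezed into its second stage while the bar is not up against the stop (value of joint second_stage above 0.005 m and not (x of bar_eyelet in the frame of press between -0.005 and 0.005 m and y of bar_eyelet in the frame of press between -0.006 and 0.006 m and height (world z) of bar_eyelet below 0.012 m and angle between the x axis of bar_eyelet and the x axis of press, either way round below 0.12 rad)).
It also fails if it takes over 72 s, if anything falls off the work surface, if the arm or the gripper's body presses on something with over 40 N, if the wrist force passes 120 N, or if a joint passes its speed limit or range.

## Working session

There is one attempt and no reset: what is moved stays moved. The work goes in short steps, Python scripts to look and compute and a shell command to move; the robot and the scene stay as the last step left them, time stands still between calls to the robot, and variables do not carry over. Pictures are saved under pics/ and viewed, and the job is handed in when it is done.

```bash
ls; mkdir -p pics; cat > h.py <<'E'
import numpy as np, cv2
from cell import telemetry, optics, env, models
from scipy.spatial.transform import Rotation as R
def shot(n,f):
    c=optics.read_camera(n); cv2.imwrite('pics/'+f,c['image']); return c
def world(c,r,col,z=None):
    # pixel -> world; z given: ray-plane, else use depth
    T=np.array(c['cam_to_world']); d=np.array([(col-c['cx'])/c['fx'],-(r-c['cy'])/c['fy'],-1.0])
    if z is None:
        dd=c['range_z'][int(round(r)),int(round(col))]; return T[:3,:3]@(d*dd)+T[:3,3]
    dw=T[:3,:3]@d; s=(z-T[2,3])/dw[2]; return T[:3,3]+s*dw
def cloud(c):
    T=np.array(c['cam_to_world']); rr,cc=np.mgrid[0:420,0:560]; D=c['range_z']
    p=np.stack([(cc-c['cx'])/c['fx']*D,-(rr-c['cy'])/c['fy']*D,-D],-1)
    return p@T[:3,:3].T+T[:3,3]
E
python3 - <<'E'
from h import *
print(telemetry.get_obs(), env.tip_reach)
for n in ['top','side','wrist']:
    c=shot(n,n+'0.png'); print(n,c.keys(),c['fx'],c['cx'],np.round(c['cam_to_world'],3).tolist())
E
```

```text
pics
{'time_s': 0.0, 'qpos': array([75.98018951, 18.43839203, -4.0147501 , 83.17461469,  1.29433737,
       78.54160676, -3.25798995]), 'joint_velocities': array([ 0.03628246, -0.03904609, -0.02998282, -0.04761636, -0.06840953,
        0.01178034,  0.01366255]), 'effort': array([ 6.79723507e-04, -4.91276479e+01, -4.03655414e-01, -3.12531602e+01,
       -6.39025401e-02,  4.37509152e-02,  1.93398964e-04]), 'tool_pos': array([ 0.1661567 , -0.62786149,  0.23847147]), 'tool_rot': array([-177.17469554,   89.89045713,  107.65599446]), 'force': array([0.25495383, 1.14460917, 0.20782533]), 'wrist_torque': array([ 0.01210094,  0.00661714, -0.02912957]), 'grip_width': 0.08713970670258811} 0.017
top dict_keys(['image', 'range_z', 'fx', 'fy', 'cx', 'cy', 'cam_to_world']) 481.64878836589696 281.33719488814046 [[0.021, 0.995, -0.1, 0.422], [-1.0, 0.021, 0.006, 0.02], [0.008, 0.1, 0.995, 1.237], [0.0, 0.0, 0.0, 1.0]]
side dict_keys(['image', 'range_z', 'fx', 'fy', 'cx', 'cy', 'cam_to_world']) 410.8501033680279 277.8757104512768 [[0.719, 0.433, -0.544, 0.139], [-0.695, 0.452, -0.559, -0.403], [0.004, 0.78, 0.626, 0.566], [0.0, 0.0, 0.0, 1.0]]
wrist dict_keys(['image', 'range_z', 'fx', 'fy', 'cx', 'cy', 'cam_to_world']) 340.6326931582166 284.2065384685754 [[0.256, 0.927, 0.273, 0.24], [-0.967, 0.246, 0.071, -0.609], [-0.001, -0.282, 0.96, 0.384], [0.0, 0.0, 0.0, 1.0]]
```

View pics/top0.png

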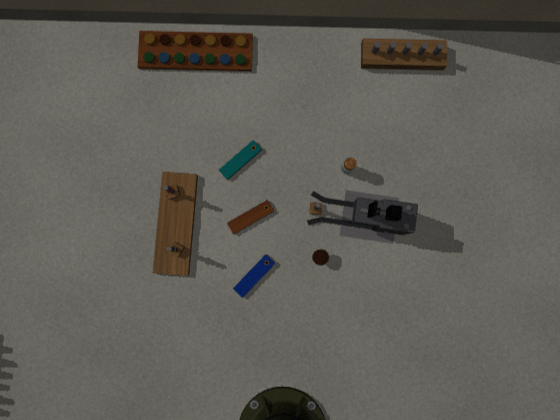

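View pics/side0.png

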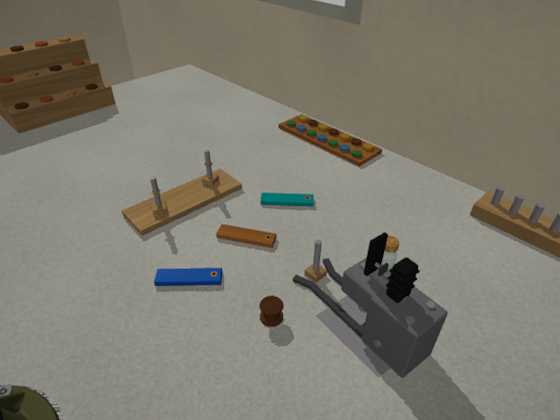

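```bash
python3 - <<'E'
from h import *
for n in ['top','side']:
    c=optics.read_camera(n)
    P=cloud(c)
    for l in ['press','mouth','stop','head_top','grip_post','trigger_face','stand_center','board','bar_center','bar_eyelet','standA_center','standB_center','vial_center','spool_center']:
        for k in models.landmark_of(n,l)[:4]:
            r,cc=k['centre'][0]*420,k['centre'][1]*560
            z={'press':0,'mouth':0,'stop':.006,'head_top':.105,'grip_post':.136,'trigger_face':.146,'board':0,'stand_center':.042,'bar_center':.006,'bar_eyelet':.006,'standA_center':.057,'standB_center':.057,'vial_center':.035,'spool_center':.016}[l]
            print(n,l,round(k['confidence'],2),round(r),round(cc),np.round(world(c,r,cc,z),4))
E
```

```text
top press 0.73 213 362 [ 0.545  -0.1949  0.    ]
top press 0.7 218 248 [0.5252 0.0991 0.    ]
top press 0.24 212 368 [ 0.5494 -0.2104  0.    ]
top mouth 0.75 206 310 [ 0.5621 -0.0617  0.    ]
top stop 0.85 215 367 [ 0.5389 -0.2073  0.006 ]
top head_top 0.78 213 371 [ 0.5359 -0.1998  0.105 ]
top grip_post 0.89 214 397 [ 0.5309 -0.2533  0.136 ]
top trigger_face 0.57 211 371 [ 0.537  -0.1905  0.146 ]
top stand_center 0.46 207 312 [ 0.5529 -0.0641  0.042 ]
top board 0.78 222 178 [0.5118 0.2763 0.    ]
top bar_center 0.95 163 242 [0.6692 0.1159 0.006 ]
top bar_center 0.92 219 249 [0.5232 0.0942 0.006 ]
top bar_center 0.84 272 255 [0.3885 0.0749 0.006 ]
top bar_eyelet 0.68 148 255 [0.7093 0.0853 0.006 ]
top bar_eyelet 0.66 260 266 [0.4193 0.0496 0.006 ]
top bar_eyelet 0.6 211 268 [0.5459 0.0481 0.006 ]
top bar_eyelet 0.42 246 174 [0.4489 0.2833 0.006 ]
top standA_center 0.56 249 172 [0.4428 0.277  0.057 ]
top standB_center 0.68 192 170 [0.5817 0.2897 0.057 ]
top vial_center 0.48 165 349 [ 0.6648 -0.1572  0.035 ]
top spool_center 0.78 258 320 [ 0.4269 -0.0884  0.016 ]
side press 0.93 314 36
[... 335 characters left out ...]
25  0.042 ]
side board 0.81 199 183 [0.5122 0.2937 0.    ]
side board 0.41 312 271 [ 0.4392 -0.079   0.    ]
side bar_center 0.75 197 289 [0.6873 0.125  0.006 ]
side bar_center 0.68 275 188 [0.3841 0.0839 0.006 ]
side bar_eyelet 0.69 203 306 [0.7    0.0812 0.006 ]
side bar_eyelet 0.68 280 212 [0.4082 0.044  0.006 ]
side bar_eyelet 0.6 321 368 [ 0.5385 -0.2079  0.006 ]
side bar_eyelet 0.56 237 269 [0.5619 0.0579 0.006 ]
side standA_center 0.73 193 155 [0.4447 0.2822 0.057 ]
side standA_center 0.66 239 268 [0.5179 0.0131 0.057 ]
side standB_center 0.67 165 203 [0.5829 0.3025 0.057 ]
side vial_center 0.61 253 389 [ 0.6714 -0.1529  0.035 ]
side spool_center 0.95 312 271 [ 0.4302 -0.0885  0.016 ]
```

```bash
python3 - <<'E'
from h import *
c=optics.read_camera('top'); im=c['image']
cv2.imwrite('pics/crop1.png',cv2.resize(im[130:300,215:425],None,fx=3.8,fy=3.5,interpolation=cv2.INTER_CUBIC))
P=cloud(c)
# bar mask analysis
for l in ['bar_center','stand_center','board','vial_center','spool_center','standA_center']:
    for m in models.masks_of('top',l):
        M=m['pixels'].astype(np.uint8); ys,xs=np.nonzero(M)
        if len(ys)<10: continue
        print(l,round(m['confidence'],2),len(ys),'pix',ys.mean().round(),xs.mean().round(),'mean bgr',im[ys,xs].mean(0).round(), 'z',np.round(np.percentile(P[ys,xs,2],[5,50,95]),3))
        if l in('bar_center','board'):
            z=.012 if l=='bar_center' else .015
            w=np.array([world(c,a,b,z)[:2] for a,b in zip(ys,xs)],np.float32)
            print(cv2.minAreaRect(w), w.mean(0))
E
```

```text
bar_center 0.77 616 pix 160.0 240.0 mean bgr [65. 67. 12.] z [0.007 0.012 0.017]
((0.6750020980834961, 0.12183583527803421), (0.03630600869655609, 0.1191621944308281), 41.32048034667969) [0.6747834 0.1219478]
bar_center 0.63 607 pix 275.0 255.0 mean bgr [84. 34. 14.] z [0.008 0.013 0.017]
((0.37999427318573, 0.07628773897886276), (0.0346425399184227, 0.11709287762641907), 47.580345153808594) [0.38179454 0.07548872]
board 0.58 3320 pix 224.0 175.0 mean bgr [38. 61. 83.] z [0.011 0.016 0.02 ]
((0.5077842473983765, 0.28134697675704956), (0.09196894615888596, 0.25957992672920227), 87.14126586914062) [0.5053782  0.28073305]
vial_center 0.62 169 pix 166.0 348.0 mean bgr [46. 63. 79.] z [0.015 0.068 0.074]
vial_center 0.58 118 pix 209.0 372.0 mean bgr [7. 7. 6.] z [0.123 0.17  0.183]
vial_center 0.33 3459 pix 216.0 372.0 mean bgr [46. 45. 45.] z [-0.001  0.093  0.166]
spool_center 0.46 183 pix 257.0 320.0 mean bgr [ 8. 17. 32.] z [0.028 0.033 0.036]
standA_center 0.48 178 pix 249.0 175.0 mean bgr [33. 50. 65.] z [0.018 0.03  0.1  ]
standA_center 0.33 613 pix 217.0 250.0 mean bgr [20. 40. 71.] z [0.009 0.013 0.017]
```

View pics/crop1.png

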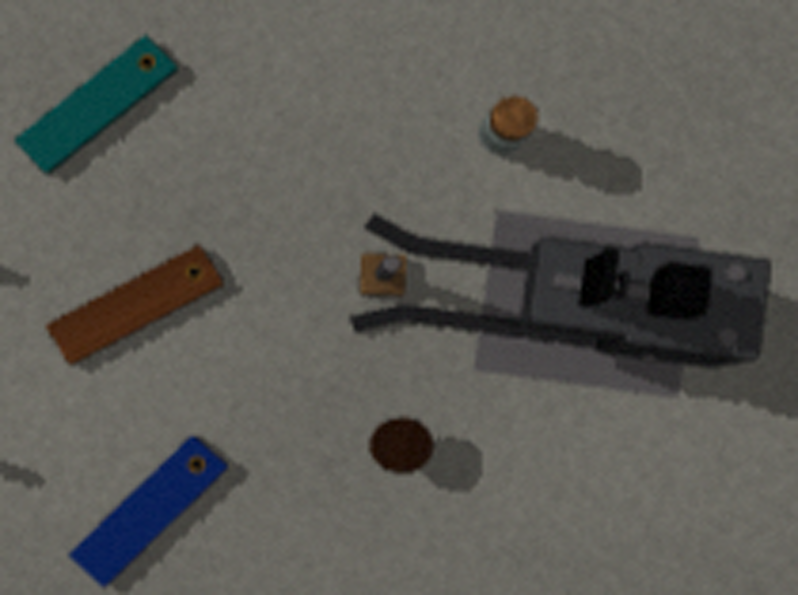

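```bash
cat >> h.py <<'E'
def Rt(o): return R.from_euler('xyz',o['tool_rot'],degrees=True).as_matrix()
def target(yaw_jaw):
    # tool x down, tool z (jaw) horizontal along yaw deg
    a=np.radians(yaw_jaw); z=np.array([np.cos(a),np.sin(a),0]); x=np.array([0,0,-1.]); return np.stack([x,np.cross(z,x),z],1)
def rel(pos,yaw):
    o=telemetry.get_obs(); M=Rt(o); best=None
    for y in (yaw,yaw+180):
        rv=R.from_matrix(M.T@target(y)).as_rotvec()
        if best is None or np.linalg.norm(rv)<np.linalg.norm(best): best=rv
    d=M.T@(np.array(pos)-o['tool_pos'])*1000
    print('shift mm',d.round(1),'turn',best.round(4),'rows pos',round(np.linalg.norm(d)/41.7,1),'rot',round(np.degrees(np.linalg.norm(best))/7.16,1), 'F',o['force'].round(1),'t',round(o['time_s'],2))
E
python3 - <<'E'
from h import *
o=telemetry.get_obs(); print(Rt(o).round(3))
for n in ['top','side']:
    c=optics.read_camera(n); P=cloud(c); im=c['image'].astype(int)
    x,y,z=P[...,0],P[...,1],P[...,2]
    s=(abs(x-.555)<.02)&(abs(y+.066)<.02)&(z>.03)&(z<.09)
    print(n,'stem',s.sum(),P[s].mean(0).round(4), 'top',P[s&(z>.078)].mean(0).round(4),P[s&(z>.078)].shape)
    f=(abs(x-.555)<.03)&(abs(y+.066)<.03)&(z>.010)&(z<.018); print('foot',f.sum(),P[f].mean(0).round(4), cv2.minAreaRect(P[f][:,:2].astype(np.float32)))
    t=(x>.45)&(x<.6)&(y<-.13)&(y>-.33)&(z>.115)&(z<.185); q=P[t]
    print('trig/post',len(q)); 
    h=(x>.45)&(x<.62)&(y<-.1)&(y>-.35)&(z>.098)&(z<.110); print('head',h.sum(),cv2.minAreaRect(P[h][:,:2].astype(np.float32)))
    # fences: dark low pixels
    fe=(x>.47)&(x<.62)&(y<-.05)&(y>-.17)&(z>.003)&(z<.012)&(im.max(-1)<55)&(im.max(-1)-im.min(-1)<15)
    q=P[fe]; print('fence',fe.sum())
    np.save('fe_%s.npy'%n,q); np.save('tp_%s.npy'%n,P[t])
    for zz,nm in [(.083,'stemtop')]:pass
E
```

```text
[[-0.     0.967  0.256]
 [-0.     0.256 -0.967]
 [-1.    -0.     0.   ]]
top stem 34 [ 0.5527 -0.0736  0.0745] top [ 0.5541 -0.075   0.0847] (21, 3)
foot 104 [ 0.553  -0.0754  0.0139] ((0.5549090504646301, -0.07709022611379623), (0.057004090398550034, 0.03353249654173851), 0.4525352418422699)
trig/post 381
head 1234 ((0.5338354706764221, -0.2343185991048813), (0.14613346755504608, 0.07029874622821808), 82.56292724609375)
fence 383
side stem 174 [ 0.5529 -0.076   0.0619] top [ 0.5541 -0.0749  0.0839] (43, 3)
foot 229 [ 0.5518 -0.0783  0.014 ] ((0.5555870532989502, -0.07676468789577484), (0.03541247174143791, 0.06002584844827652), 87.36557006835938)
trig/post 1650
head 2873 ((0.5347265005111694, -0.23423250019550323), (0.1451101005077362, 0.07089415937662125), 82.70539093017578)
fence 268
```

```bash
python3 - <<'E'
from h import *
rel([.554,-.075,.22],-7.4)
q=np.vstack([np.load('fe_top.npy'),np.load('fe_side.npy')])
u=np.array([-.1288,-.9917]);v=np.array([.9917,-.1288]);o=np.array([.5395,-.1941])
a=(q[:,:2]-o)@u; b=(q[:,:2]-o)@v
m=(a>-103)&(a<-.035)&(a>-.1)
for s in (1,-1):
    k=m&(b*s>.015)&(b*s<.035); print(s,k.sum(),b[k].mean(),np.polyfit(a[k],b[k],1))
for n in('top','side'):
    t=np.load('tp_%s.npy'%n); a=(t[:,:2]-o)@u; b=(t[:,:2]-o)@v
    print(n,np.histogram(a,bins=np.arange(-.02,.08,.005)), np.percentile(b[a<.01],[5,50,95]))
    k=(t[:,2]>.135)&(a<.02);print(np.percentile(a[k],[1,5,25,50,75,95]))
E
```

```text
shift mm [  19.5  516.4 -435.7] turn [-1.1828e+00  1.0000e-04  1.0000e-04] rows pos 16.2 rot 9.5 F [ 0.5 -0.2 -0.7] t 2.1
1 152 0.023300806779164924 [0.00968215 0.0240052 ]
-1 191 -0.027008006636860128 [ 0.03958735 -0.02444039]
top (array([ 0,  1, 13, 92, 19,  0,  6, 19,  0,  1,  0, 71, 41, 37, 31, 37, 12,
        0,  0]), array([-2.00000000e-02, -1.50000000e-02, -1.00000000e-02, -5.00000000e-03,
        3.46944695e-18,  5.00000000e-03,  1.00000000e-02,  1.50000000e-02,
        2.00000000e-02,  2.50000000e-02,  3.00000000e-02,  3.50000000e-02,
        4.00000000e-02,  4.50000000e-02,  5.00000000e-02,  5.50000000e-02,
        6.00000000e-02,  6.50000000e-02,  7.00000000e-02,  7.50000000e-02])) [-0.01614073 -0.00206812  0.01289613]
[-0.00530941 -0.00508929 -0.00458409 -0.00360351  0.00058744  0.0165962 ]
side (array([  0,   0,   3, 133, 466,  12,  11,  83,   0,   0,   0,  49, 131,
       149, 142, 165, 306,   0,   0]), array([-2.00000000e-02, -1.50000000e-02, -1.00000000e-02, -5.00000000e-03,
        3.46944695e-18,  5.00000000e-03,  1.00000000e-02,  1.50000000e-02,
        2.00000000e-02,  2.50000000e-02,  3.00000000e-02,  3.50000000e-02,
        4.00000000e-02,  4.50000000e-02,  5.00000000e-02,  5.50000000e-02,
        6.00000000e-02,  6.50000000e-02,  7.00000000e-02,  7.50000000e-02])) [-0.01517856 -0.0040269   0.01395591]
[-0.0046583  -0.00343158  0.00053508  0.00206306  0.00258056  0.01684506]
```

```bash
python3 -m pendant '[[50,[0,40,-32],[-0.12,0,0]],[50,[0,75,-63],[-0.24,0,0]],[50,[5,105,-89],[-0.36,0,0]],[50,[5,137,-115],[-0.48,0,0]],[50,[5,168,-142],[-0.6,0,0]],[50,[5,200,-169],[-0.72,0,0]],[50,[8,232,-196],[-0.84,0,0]],[50,[8,263,-222],[-0.96,0,0]],[50,[8,294,-248],[-1.08,0,0]],[50,[8,325,-274],[-1.183,0,0]]]' 10; python3 - <<'E'
from h import *
rel([.554,-.075,.22],-7.4)
E
```

```text
time_s: 2.93
tool_pos: [0.4061, -0.2856, 0.2318]
tool_rot: [-66.5, 89.9, -73.6]
force: [-0.7, -0.5, 0.6]
grip_width: 0.05
shift mm [ 11.7 227.2 120.9] turn [0.0058 0.0004 0.001 ] rows pos 6.2 rot 0.0 F [-0.7 -0.5  0.6] t 2.93
```

```bash
python3 -m pendant '[[50,[0,30,16],[0,0,0]],[50,[0,65,34],[0,0,0]],[50,[0,100,53],[0,0,0]],[50,[0,135,72],[0,0,0]],[50,[5,170,90],[0,0,0]],[50,[8,200,106],[0,0,0]],[50,[10,219,116],[0,0,0]],[50,[10,227,121],[0,0,0]],[50,[10,227,121],[0,0,0]]]'; python3 - <<'E'
from h import *
rel([.554,-.075,.22],-7.4)
c=shot('wrist','w1.png'); P=cloud(c)
x,y,z=P[...,0],P[...,1],P[...,2]
s=(abs(x-.555)<.025)&(abs(y+.075)<.025)&(z>.076)&(z<.09); print(P[s].mean(0), s.sum())
print(models.landmark_of('wrist','stand_center'))
E
```

```text
time_s: 3.68
tool_pos: [0.5554, -0.0755, 0.2215]
tool_rot: [87.5, 89.9, 80.3]
force: [-0.6, -0.7, -0.0]
grip_width: 0.0501
shift mm [ 1.5  0.3 -1.4] turn [ 0.0044  0.0001 -0.0012] rows pos 0.0 rot 0.0 F [-0.6 -0.7 -0. ] t 3.68
[ 0.55642007 -0.0738234   0.08391175] 165
[]
```

View pics/w1.png

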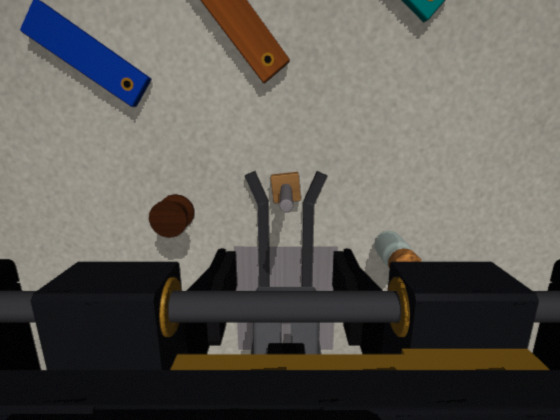

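```bash
python3 -m pendant '[[50,[35,1,0],[0,0,0]],[50,[75,1,0],[0,0,0]],[50,[110,1,0],[0,0,0]],[50,[140,1,0],[0,0,0]],[50,[155,1,0],[0,0,0]],[50,[162,1,0],[0,0,0]],[50,[162,1,0],[0,0,0]]]'; python3 - <<'E'
from h import *
rel([.555,-.0745,.06],-7.4); shot('wrist','w2.png')
E
python3 -m pendant '[[6,[0,0,0],[0,0,0]],[6,[0,0,0],[0,0,0]],[6,[0,0,0],[0,0,0]],[6,[0,0,0],[0,0,0]],[6,[0,0,0],[0,0,0]],[6,[0,0,0],[0,0,0]]]' 20
```

```text
time_s: 4.37
tool_pos: [0.5529, -0.0792, 0.0581]
tool_rot: [-163.6, 89.8, -171.1]
force: [0.3, 0.3, 1.3]
grip_width: 0.0495
shift mm [-1.9  4.9  1.4] turn [-0.0029 -0.0032  0.0009] rows pos 0.1 rot 0.0 F [0.3 0.3 1.3] t 4.37
time_s: 4.92
tool_pos: [0.5549, -0.0769, 0.0599]
tool_rot: [-28.3, 90.0, -35.7]
force: [0.2, 0.2, -0.9]
grip_width: 0.0181
```

View pics/w2.png

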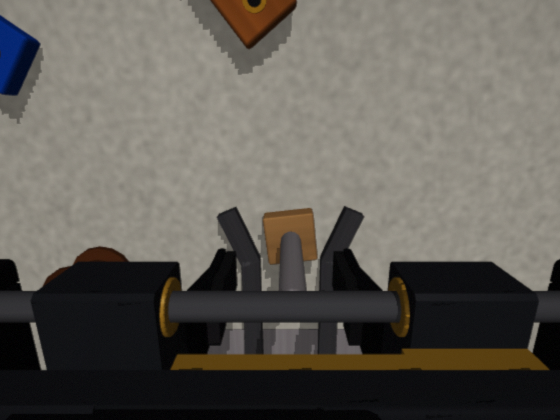

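```bash
python3 -m pendant '[[6,[0,0,0],[0,0,0]],[6,[0,0,0],[0,0,0]],[6,[0,0,0],[0,0,0]],[6,[0,0,0],[0,0,0]]]' 20;  python3 -m pendant '[[6,[-15,0,0],[0,0,0]],[6,[-45,0,0],[0,0,0]],[6,[-85,0,0],[0,0,0]],[6,[-115,0,0],[0,0,0]],[6,[-130,0,0],[0,0,0]]]'; python3 - <<'E'
from h import *
o=telemetry.get_obs();print(o['grip_width'])
rel([.508,.281,.19],-3); shot('wrist','w3.png')
E
```

```text
time_s: 5.25
tool_pos: [0.5547, -0.0768, 0.0596]
tool_rot: [-49.1, 90.0, -56.5]
force: [-0.3, -0.6, 0.6]
grip_width: 0.0116
time_s: 5.67
tool_pos: [0.5564, -0.0767, 0.1937]
tool_rot: [-6.1, 89.7, -13.5]
force: [0.5, 0.2, -1.7]
grip_width: 0.0116
0.011553567243474108
shift mm [  3.  348.5 -94. ] turn [-0.0763  0.0053  0.0008] rows pos 8.7 rot 0.6 F [ 0.5  0.2 -1.7] t 5.67
```

View pics/w3.png

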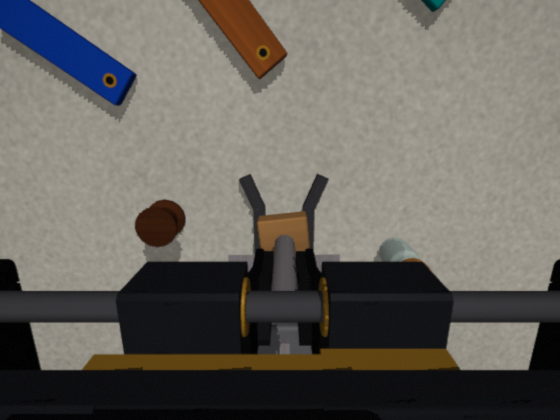

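```bash
python3 -m pendant '[[6,[0,20,-5],[0,0,0]],[6,[0,55,-14],[0,0,0]],[6,[0,92,-24],[0,0,0]],[6,[0,130,-34],[0,0,0]],[6,[0,168,-44],[0,0,0]],[6,[0,206,-54],[0,0,0]],[6,[0,244,-65],[0,0,0]],[6,[0,282,-75],[0,0,0]],[6,[0,315,-84],[0,0,0]],[6,[0,338,-90],[0,0,0]]]';python3 -m pendant '[[6,[0,11,-1],[0,0,0]],[6,[0,11,-1],[0,0,0]],[6,[0,11,-1],[0,0,0]]]'; python3 - <<'E'
from h import *
c=shot('top','t2.png');cw=shot('side','s2.png')
rel([.511,.283,.077],-7.4)
cc=cv2.resize(c['image'][130:310,100:300],None,fx=4,fy=3.3);cv2.imwrite('pics/t2c.png',cc)
E
```

```text
time_s: 6.55
tool_pos: [0.5067, 0.2738, 0.1886]
tool_rot: [149.8, 89.9, 142.7]
force: [0.1, 1.0, -1.2]
grip_width: 0.0113
time_s: 6.8
tool_pos: [0.5094, 0.2798, 0.1886]
tool_rot: [-122.5, 89.9, -129.8]
force: [0.2, -0.2, -1.3]
grip_width: 0.0116
shift mm [111.8   5.1   0.2] turn [-0.003  -0.0004  0.0021] rows pos 2.7 rot 0.0 F [ 0.1 -0.8 -1.5] t 6.9
```

View pics/s2.png

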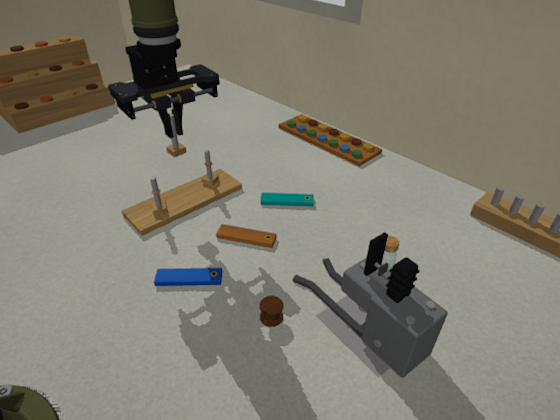

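```bash
python3 -m pendant '[[6,[20,2,0],[0,0,0]],[6,[50,2,0],[0,0,0]],[6,[80,2,0],[0,0,0]],[6,[100,2,0],[0,0,0]],[6,[108,2,0],[0,0,0]],[6,[110,2,0],[0,0,0]],[6,[110,2,0],[0,0,0]]]'; python3 -m pendant '[[6,[1,0,0],[0,0,0]],[6,[2,0,0],[0,0,0]],[6,[2,0,0],[0,0,0]]]';python3 -m pendant '[[6,[1,0,0],[0,0,0]],[6,[1,0,0],[0,0,0]]]'; python3 - <<'E'
from h import *
c=shot('side','s3.png')
P=cloud(c);x,y,z=P[...,0],P[...,1],P[...,2]
cv2.imwrite('pics/s3c.png',cv2.resize(c['image'][100:250,80:280],None,fx=4,fy=4))
E
```

```text
time_s: 7.48
tool_pos: [0.5103, 0.2818, 0.0797]
tool_rot: [-72.0, 90.0, -79.5]
force: [0.5, 0.6, -0.6]
grip_width: 0.011
time_s: 7.73
tool_pos: [0.5103, 0.2832, 0.0787]
tool_rot: [21.5, 89.9, 14.1]
force: [0.7, 0.2, -1.0]
grip_width: 0.0116
time_s: 7.9
tool_pos: [0.5098, 0.283, 0.0769]
tool_rot: [8.6, 90.0, 1.2]
force: [0.0, 0.4, -1.6]
grip_width: 0.0113
```

View pics/s3c.png

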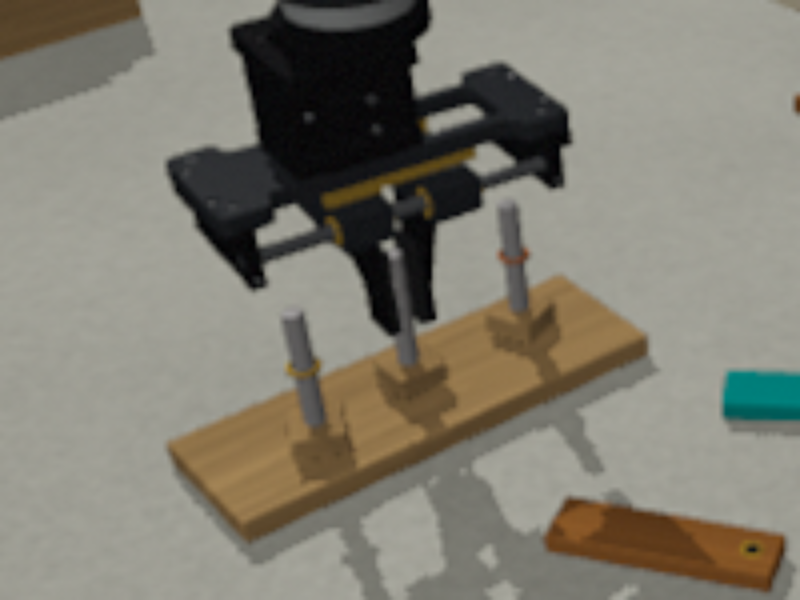

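```bash
for i in 1 2 ; do :; done; python3 -m pendant '[[6,[1,0,0],[0,0,0]],[6,[1,0,0],[0,0,0]],[6,[1,0,0],[0,0,0]]]';python3 -m pendant '[[6,[1,0,0],[0,0,0]],[6,[1,0,0],[0,0,0]],[6,[1,0,0],[0,0,0]]]'
```

```text
time_s: 8.2
tool_pos: [0.5095, 0.2829, 0.0754]
tool_rot: [-136.6, 90.0, -144.0]
force: [-0.2, 0.2, -0.7]
grip_width: 0.0113
time_s: 8.45
tool_pos: [0.5097, 0.283, 0.0746]
tool_rot: [23.6, 90.0, 16.2]
force: [0.3, 0.9, 0.2]
grip_width: 0.0112
```

Contact is starting; 1 mm more, then release.

```bash
python3 -m pendant '[[6,[0.7,0,0],[0,0,0]],[6,[0.7,0,0],[0,0,0]],[6,[0.7,0,0],[0,0,0]]]';python3 -m pendant '[[14,[0,0,0],[0,0,0]],[20,[0,0,0],[0,0,0]],[36,[0,0,0],[0,0,0]],[36,[0,0,0],[0,0,0]],[36,[0,0,0],[0,0,0]],[36,[-20,0,0],[0,0,0]],[36,[-60,0,0],[0,0,0]],[36,[-100,0,0],[0,0,0]],[36,[-115,0,0],[0,0,0]],[36,[-115,0,0],[0,0,0]]]'; python3 - <<'E'
from h import *
c=shot('side','s4.png')
cv2.imwrite('pics/s4c.png',cv2.resize(c['image'][100:270,80:300],None,fx=3.5,fy=3.5))
P=cloud(c);x,y,z=P[...,0],P[...,1],P[...,2]
s=(abs(x-.51)<.025)&(abs(y-.283)<.025)&(z>.04)&(z<.11); print(s.sum(),P[s&(z<.06)].mean(0),P[s&(z>.08)].mean(0),z[s].max())
for nm in ['top','wrist']:
    cw=shot(nm,nm+'4.png')
E
```

```text
time_s: 8.7
tool_pos: [0.5097, 0.2831, 0.0745]
tool_rot: [0.9, 90.0, -6.5]
force: [-1.2, 0.1, 5.5]
grip_width: 0.0113
time_s: 9.53
tool_pos: [0.5118, 0.2847, 0.1937]
tool_rot: [30.2, 89.5, 22.8]
force: [-0.6, 0.2, 0.4]
grip_width: 0.0359
146 [0.50668637 0.28296076 0.050077  ] [0.50675691 0.28291261 0.09270771] 0.10230735681314446
```

View pics/s4c.png

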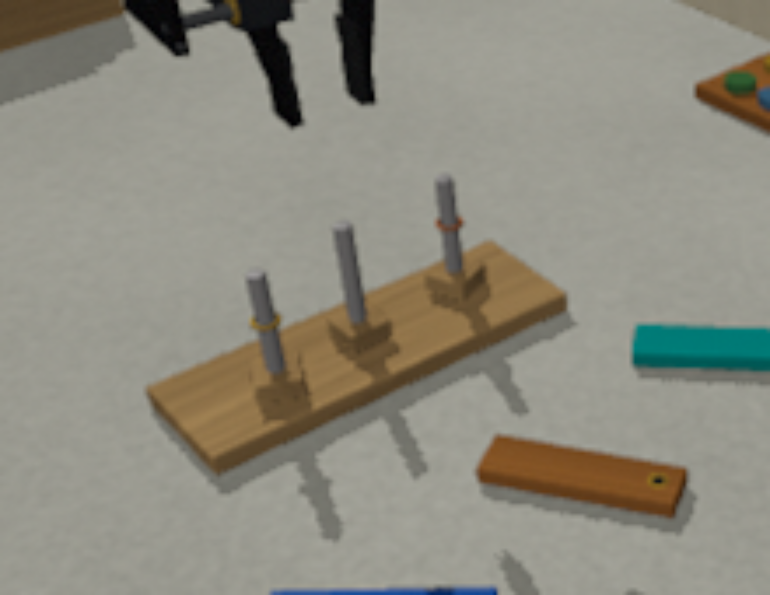

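View pics/wrist4.png

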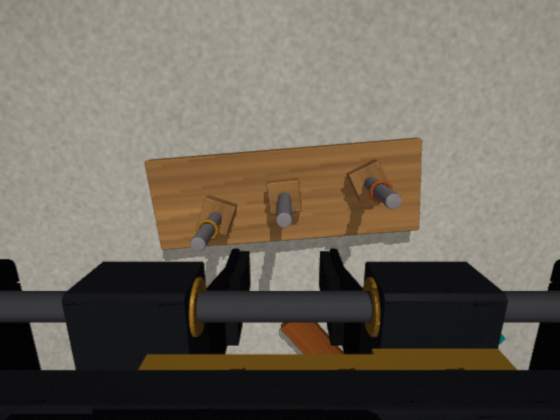

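```bash
cat > bar.py <<'E'
from h import *
def bar(n,box=(.43,.62,0.02,.18),c=None):
    c=c or optics.read_camera(n); im=c['image']; hsv=cv2.cvtColor(im,cv2.COLOR_BGR2HSV)
    P=cloud(c);x,y,z=P[...,0],P[...,1],P[...,2]
    m=(hsv[...,0]<18)&(hsv[...,1]>120)&(x>box[0])&(x<box[1])&(y>box[2])&(y<box[3])
    m=cv2.morphologyEx(m.astype(np.uint8),cv2.MORPH_CLOSE,np.ones((5,5),np.uint8))
    m=cv2.morphologyEx(m,cv2.MORPH_OPEN,np.ones((3,3),np.uint8))
    nn,l,st,_=cv2.connectedComponentsWithStats(m)
    k=1+np.argmax(st[1:,4]); ys,xs=np.nonzero(l==k)
    w=np.array([world(c,a,b,.012)[:2] for a,b in zip(ys,xs)],np.float32)
    r=cv2.minAreaRect(w); w0=w-w.mean(0); U=np.linalg.svd(w0)[2][0]
    print(n,len(ys),r,'mean',w.mean(0).round(4),'axis deg',np.degrees(np.arctan2(U[1],U[0])).round(1),'zmed',np.median(z[ys,xs]).round(4))
    return c
E
python3 - <<'E'
from bar import *
for n in('top','side'):
    c=bar(n)
    for k in models.landmark_of(n,'bar_eyelet')[:4]: print(k['confidence'],world(c,k['centre'][0]*420,k['centre'][1]*560,.012).round(4))
E
```

```text
top 601 ((0.5289193391799927, 0.09211009740829468), (0.033462043851614, 0.1185188814997673), 31.119359970092773) mean [0.5289 0.0921] axis deg 121.2 zmed 0.0127
0.95 [0.4205 0.0518 0.012 ]
0.68 [0.7155 0.0879 0.012 ]
0.57 [0.5501 0.0512 0.012 ]
side 786 ((0.526915967464447, 0.0886085033416748), (0.0406121127307415, 0.12006152421236038), 30.934247970581055) mean [0.5271 0.0876] axis deg -59.4 zmed 0.0136
0.9 [0.5521 0.0484 0.012 ]
0.81 [0.6989 0.0814 0.012 ]
0.56 [0.4086 0.0373 0.012 ]
```

```bash
python3 - <<'E'
from h import *
rel([.505,.130,.14],31)
E
```

```text
shift mm [  47.4 -151.5   15.9] turn [-6.7e-01 -2.8e-03  4.0e-04] rows pos 3.8 rot 5.4 F [ 0.3 -0.5 -0.6] t 9.88
```

```bash
python3 -m pendant '[[60,[0,-20,2],[-0.1,0,0]],[60,[0,-55,6],[-0.22,0,0]],[60,[0,-90,9],[-0.34,0,0]],[60,[10,-120,12],[-0.46,0,0]],[60,[25,-142,15],[-0.58,0,0]],[60,[40,-151,16],[-0.67,0,0]],[60,[47,-151,16],[-0.67,0,0]],[60,[47,-151,16],[-0.67,0,0]],[60,[47,-151,16],[-0.67,0,0]]]'; python3 - <<'E'
from bar import *
rel([.505,.130,.02],31)
c=shot('wrist','w5.png'); bar('wrist',c=c)
E
```

```text
time_s: 10.63
tool_pos: [0.5057, 0.1326, 0.1417]
tool_rot: [93.6, 89.9, 124.5]
force: [0.0, 1.2, 0.6]
grip_width: 0.0599
shift mm [121.7  -2.1  -1.9] turn [-0.001  -0.0001 -0.0016] rows pos 2.9 rot 0.0 F [0.  1.2 0.6] t 10.63
wrist 3704 ((0.5217336416244507, 0.10612380504608154), (0.032985616475343704, 0.08886164426803589), 31.1688289642334) mean [0.5208 0.1077] axis deg -58.6 zmed 0.0127
```

View pics/w5.png

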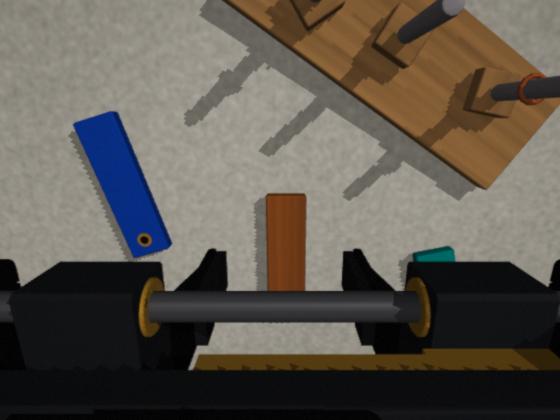

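```bash
python3 -m pendant '[[60,[35,0,-1],[0,0,0]],[60,[75,0,-1],[0,0,0]],[60,[105,0,-1],[0,0,0]],[60,[117,0,-1],[0,0,0]],[60,[121,0,-1],[0,0,0]],[60,[121,0,-1],[0,0,0]],[60,[121,0,-1],[0,0,0]]]';python3 -m pendant '[[30,[0,0,0],[0,0,0]],[30,[0,0,0],[0,0,0]],[30,[0,0,0],[0,0,0]],[30,[0,0,0],[0,0,0]],[30,[0,0,0],[0,0,0]],[30,[0,0,0],[0,0,0]],[30,[0,0,0],[0,0,0]],[30,[0,0,0],[0,0,0]]]' 20
```

```text
time_s: 11.27
tool_pos: [0.5067, 0.1317, 0.0226]
tool_rot: [-15.3, 89.8, 15.8]
force: [0.5, -0.1, 0.4]
grip_width: 0.0603
time_s: 11.93
tool_pos: [0.5056, 0.1305, 0.0212]
tool_rot: [-49.8, 90.0, -18.8]
force: [-1.3, -0.5, 5.2]
grip_width: 0.0337
```

```bash
python3 -m pendant '[[30,[-15,0,0],[0,0,0]],[30,[-30,0,0],[0,0,0]],[30,[-30,0,0],[0,0,0]]]'; python3 - <<'E'
from h import *
rel([.5717,.0538,.05],-7.4)
E
```

```text
time_s: 12.18
tool_pos: [0.5065, 0.1312, 0.0527]
tool_rot: [-21.2, 89.8, 9.8]
force: [0.9, 0.6, 0.1]
grip_width: 0.0337
shift mm [  2.8 -99.9  16. ] turn [6.702e-01 3.400e-03 1.000e-04] rows pos 2.4 rot 5.4 F [0.9 0.6 0.1] t 12.18
```

```bash
python3 -m pendant '[[30,[0,-15,2],[0.1,0,0]],[30,[0,-35,5],[0.22,0,0]],[30,[0,-55,8],[0.34,0,0]],[30,[0,-75,11],[0.46,0,0]],[30,[0,-90,14],[0.58,0,0]],[30,[0,-100,16],[0.67,0,0]],[30,[0,-100,16],[0.67,0,0]],[30,[0,-100,16],[0.67,0,0]]]'; python3 - <<'E'
from bar import *
rel([.5717,.0538,.05],-7.4)
c=shot('wrist','w6.png')
t=shot('top','t6.png'); cv2.imwrite('pics/t6c.png',cv2.resize(t['image'][140:290,210:410],None,fx=4,fy=4,interpolation=cv2.INTER_CUBIC))
s=shot('side','s6.png'); cv2.imwrite('pics/s6c.png',cv2.resize(s['image'][170:370,190:450],None,fx=3,fy=3,interpolation=cv2.INTER_CUBIC))
E
```

```text
time_s: 12.85
tool_pos: [0.5698, 0.053, 0.0498]
tool_rot: [-176.1, 89.9, 176.6]
force: [-0.8, -0.1, 0.3]
grip_width: 0.0337
shift mm [-0.2  1.1  1.8] turn [ 0.0019 -0.0016  0.0001] rows pos 0.1 rot 0.0 F [-0.8 -0.1  0.3] t 12.85
```

View pics/w6.png

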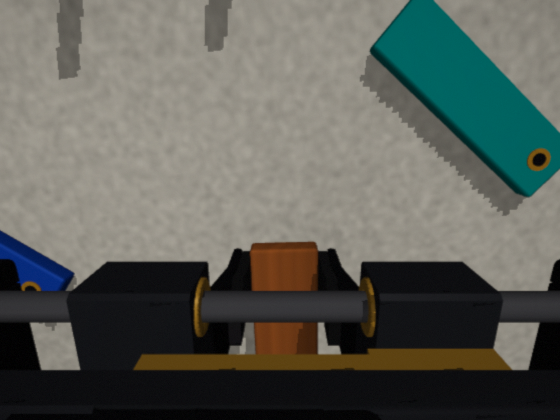

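View pics/s6c.png

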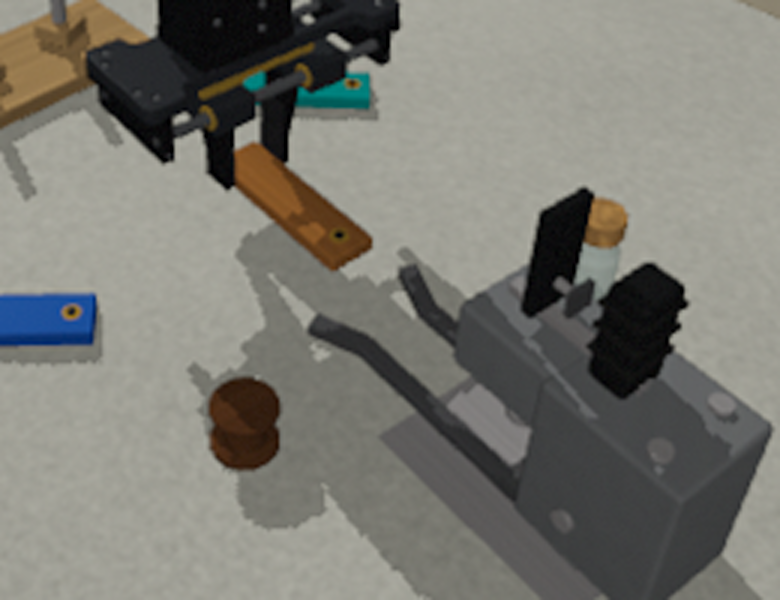

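View pics/t6c.png

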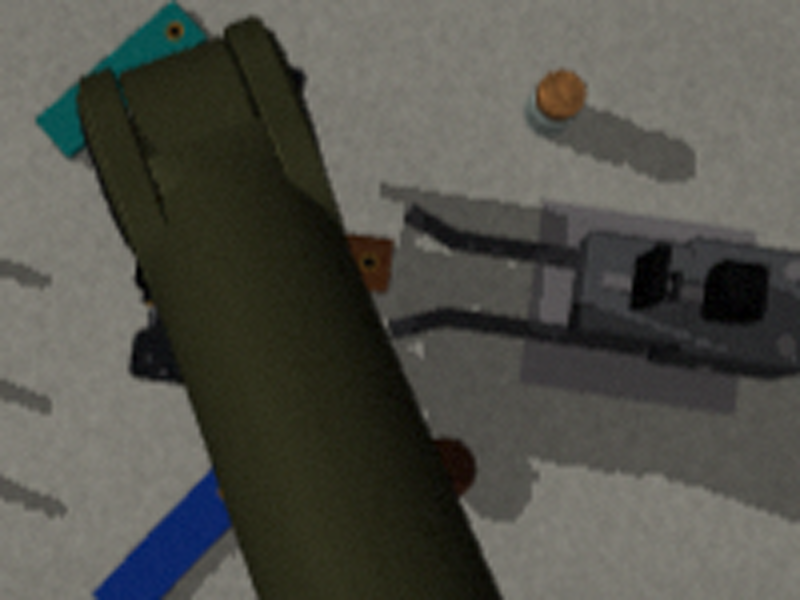

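```bash
cat >> h.py <<'E'
PO=np.array([.5395,-.1941]);PU=np.array([-.1288,-.9917]);PV=np.array([.9917,-.1288])
def press(p): d=np.asarray(p)[...,:2]-PO; return d@PU,d@PV
E
cat > chk.py <<'E'
from h import *
import sys
def chk(top):
    # top: height of bar top
    for n in('top','side'):
        c=optics.read_camera(n);im=c['image'];hsv=cv2.cvtColor(im,cv2.COLOR_BGR2HSV);P=cloud(c);z=P[...,2]
        a,b=press(P)
        m=(hsv[...,0]<18)&(hsv[...,1]>120)&(abs(b)<.04)&(a>-.32)&(a<.02)&(abs(z-top)<.006)
        m=cv2.morphologyEx(m.astype(np.uint8),cv2.MORPH_OPEN,np.ones((3,3),np.uint8))>0
        A,B=a[m],b[m]
        if len(A)<30: print(n,len(A)); continue
        # mid-line per slices
        L=[]
        for s in np.arange(A.min(),A.max(),.006):
            k=(A>=s)&(A<s+.006)
            if k.sum()>6: L.append((s+.003,B[k].min(),B[k].max()))
        L=np.array(L)*1000
        print(n,m.sum(),'z',np.median(z[m]).round(4),'x front',np.percentile(A,99).round(4),'x rear',A.min().round(4)); print(L.round(1).tolist())
        for k in models.landmark_of(n,'bar_eyelet')[:3]:
            w=world(c,k['centre'][0]*420,k['centre'][1]*560,top); pa,pb=press(w)
            if abs(pb)<.05: print(' eyelet',round(k['confidence'],2),round(pa*1000,1),round(pb*1000,1))
        f=(z>.004)&(z<.011)&(hsv[...,2]<70)&(hsv[...,1]<90)&(a<-.045)&(a>-.1)&(abs(b)<.04)
        for sgn in(1,-1):
            k=f&(b*sgn>.01); print(' fence',sgn,k.sum(),np.percentile(b[k],[5,50,95]).round(4) if k.sum() else '')
E
python3 - <<'E'
from chk import *
chk(.041)
E
```

```text
top 90 z 0.041 x front -0.145 x rear -0.1712
[[-168.2, -0.5, 12.3], [-162.2, -12.6, 12.9], [-156.2, -16.7, 11.8], [-150.2, -16.1, 13.0], [-144.2, -15.1, 13.1]]
 fence 1 89 [0.0177 0.0244 0.0298]
 fence -1 86 [-0.0321 -0.0261 -0.0204]
side 758 z 0.0427 x front -0.1436 x rear -0.2608
[[-257.8, -8.9, 14.0], [-251.8, -12.5, 12.8], [-245.8, -18.5, 13.7], [-239.8, -20.7, 13.3], [-233.8, -20.1, 11.8], [-227.8, -19.7, 11.4], [-221.8, -20.7, 11.4], [-215.8, -20.6, 12.4], [-209.8, -20.4, 12.5], [-203.8, -19.9, 12.8], [-197.8, -19.7, 11.4], [-191.8, -19.8, 10.6], [-185.8, -19.8, 13.8], [-179.8, -19.4, 11.6], [-173.8, -19.0, 13.7], [-167.8, -18.5, 13.1], [-161.8, -18.7, 11.6], [-155.8, -17.8, 14.6], [-149.8, -17.9, 13.1], [-143.8, -17.4, 14.4]]
 eyelet 0.87 -155.5 1.6
 fence 1 67 [0.0191 0.022  0.0297]
 fence -1 190 [-0.0307 -0.0269 -0.0201]
```

```bash
python3 -m pendant '[[30,[0,0,1],[0.01,0,0]],[30,[8,0,2.3],[0.02,0,0]],[30,[18,0,2.3],[0.02,0,0]],[30,[25,0,2.3],[0.02,0,0]],[30,[27,0,2.3],[0.02,0,0]],[30,[27,0,2.3],[0.02,0,0]],[30,[27,0,2.3],[0.02,0,0]]]'; python3 - <<'E'
from chk import *
chk(.014)
E
```

```text
time_s: 13.78
tool_pos: [0.5724, 0.0529, 0.0234]
tool_rot: [179.0, 90.0, 170.5]
force: [0.2, 0.8, -0.2]
grip_width: 0.0336
top 55 z 0.0142 x front -0.1439 x rear -0.1651
[[-162.1, 5.9, 14.1], [-156.1, -11.0, 12.3], [-150.1, -10.3, 13.0], [-144.1, -6.9, 14.2]]
 eyelet 0.55 -155.5 3.1
 fence 1 90 [0.0182 0.024  0.0297]
 fence -1 99 [-0.0323 -0.0264 -0.0202]
side 734 z 0.0161 x front -0.1432 x rear -0.26
[[-257.0, -4.4, 15.8], [-251.0, -9.9, 16.6], [-245.0, -14.1, 14.6], [-239.0, -17.8, 19.4], [-233.0, -18.2, 14.8], [-227.0, -17.4, 13.0], [-221.0, -18.2, 14.6], [-215.0, -17.9, 13.3], [-209.0, -17.8, 14.9], [-203.0, -17.5, 14.3], [-197.0, -17.6, 15.6], [-191.0, -18.5, 13.9], [-185.0, -17.7, 14.1], [-179.0, -17.1, 14.8], [-173.0, -17.3, 14.9], [-167.0, -17.1, 15.4], [-161.0, -17.5, 15.0], [-155.0, -17.1, 15.3], [-149.0, -16.3, 15.7], [-143.0, -17.2, 15.7]]
 eyelet 0.68 -153.8 1.2
 fence 1 76 [0.019  0.0219 0.0296]
 fence -1 186 [-0.0306 -0.0267 -0.0205]
```

```bash
python3 -m pendant '[[30,[0,-10,0],[0,0,0]],[30,[0,-20,0],[0,0,0]],[30,[0,-30,0],[0,0,0]],[30,[0,-40,0],[0,0,0]],[30,[0,-45,0],[0,0,0]],[30,[0,-45,0],[0,0,0]]]'; python3 - <<'E'
from chk import *
chk(.014)
E
```

```text
time_s: 14.48
tool_pos: [0.5658, 0.0055, 0.0237]
tool_rot: [-97.2, 89.9, -106.0]
force: [-0.4, 0.1, -1.6]
grip_width: 0.0336
top 18
side 821 z 0.0156 x front -0.0968 x rear -0.2139
[[-210.9, -3.2, 14.8], [-204.9, -9.8, 16.1], [-198.9, -13.5, 15.9], [-192.9, -18.0, 18.7], [-186.9, -18.3, 14.0], [-180.9, -18.6, 14.3], [-174.9, -18.3, 12.9], [-168.9, -18.0, 13.2], [-162.9, -19.4, 13.9], [-156.9, -18.9, 12.5], [-150.9, -19.1, 13.2], [-144.9, -18.6, 12.1], [-138.9, -19.0, 14.4], [-132.9, -18.7, 14.0], [-126.9, -18.9, 12.4], [-120.9, -18.7, 14.8], [-114.9, -18.1, 12.5], [-108.9, -18.5, 13.5], [-102.9, -18.0, 16.4], [-96.9, -18.0, 14.2]]
 eyelet 0.63 -112.5 -2.1
 fence 1 73 [0.0187 0.0226 0.0287]
 fence -1 190 [-0.0305 -0.0263 -0.0199]
```

```bash
python3 -m pendant '[[30,[0,-10,1],[0,0,0]],[30,[0,-20,1],[0,0,0]],[30,[0,-30,1],[0,0,0]],[30,[0,-40,1],[0,0,0]],[30,[0,-50,1],[0,0,0]],[30,[0,-50,1],[0,0,0]]]'; python3 - <<'E'
from chk import *
chk(.014); shot('wrist','w7.png')
s=shot('side','s7.png'); cv2.imwrite('pics/s7c.png',cv2.resize(s['image'][170:370,230:450],None,fx=3,fy=3,interpolation=cv2.INTER_CUBIC))
E
```

```text
time_s: 15.13
tool_pos: [0.559, -0.0452, 0.0236]
tool_rot: [-103.2, 89.9, -112.0]
force: [0.3, 0.1, -1.0]
grip_width: 0.0339
top 0
side 888 z 0.0155 x front -0.0461 x rear -0.1626
[[-159.6, -6.4, 16.5], [-153.6, -10.7, 16.6], [-147.6, -16.0, 16.1], [-141.6, -18.7, 20.1], [-135.6, -18.6, 13.8], [-129.6, -18.8, 12.9], [-123.6, -19.1, 12.5], [-117.6, -19.1, 12.8], [-111.6, -18.3, 12.6], [-105.6, -18.8, 14.8], [-99.6, -18.9, 14.4], [-93.6, -18.5, 14.6], [-87.6, -18.5, 15.3], [-81.6, -19.3, 15.5], [-75.6, -18.8, 16.2], [-69.6, -18.3, 13.6], [-63.6, -18.3, 10.5], [-57.6, -18.2, -7.6], [-51.6, -18.9, 4.2], [-45.6, -18.0, 2.6]]
 eyelet 0.84 -58.6 -2.0
 fence 1 44 [0.0205 0.0232 0.0288]
 fence -1 187 [-0.0304 -0.0265 -0.0199]
```

View pics/s7c.png

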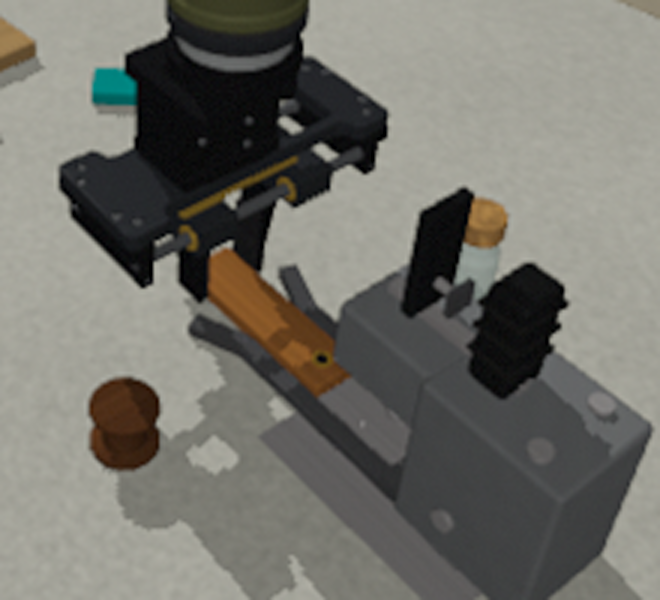

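```bash
python3 -m pendant '[[30,[1,0,0],[0,0,0]],[30,[2,0,0],[0,0,0]],[30,[2,0,0],[0,0,0]]]';  python3 -m pendant '[[38,[0,0,0],[0,0,0]],[46,[0,0,0],[0,0,0]],[46,[0,0,0],[0,0,0]],[46,[0,0,0],[0,0,0]],[46,[-20,0,0],[0,0,0]],[46,[-40,0,0],[0,0,0]],[20,[-40,25,0],[0,0,0]],[0,[-40,50,0],[0,0,0]],[0,[-40,50,0],[0,0,0]],[0,[-40,50,0],[0,0,0]]]'; python3 -m pendant '[[0,[0,0,0],[0,0,0]],[0,[0,0,0],[0,0,0]],[0,[0,0,0],[0,0,0]],[0,[0,0,0],[0,0,0]]]'; python3 - <<'E'
from chk import *
chk(.012); shot('wrist','w8.png'); o=telemetry.get_obs(); print(press(o['tool_pos']))
E
```

```text
time_s: 15.63
tool_pos: [0.5595, -0.0408, 0.0216]
tool_rot: [165.9, 90.0, 157.4]
force: [0.6, 0.2, -0.1]
grip_width: 0.0338
time_s: 16.47
tool_pos: [0.5671, 0.0101, 0.0622]
tool_rot: [47.1, 90.0, 38.7]
force: [-0.5, -0.5, -0.4]
grip_width: 0.0267
time_s: 16.8
tool_pos: [0.5668, 0.007, 0.0616]
tool_rot: [-125.2, 90.0, -133.8]
force: [0.5, 0.0, -0.6]
grip_width: 0.0035
top 243 z 0.0128 x front -0.0495 x rear -0.103
[[-100.0, -4.5, 13.5], [-94.0, -14.2, 13.5], [-88.0, -18.9, 12.4], [-82.0, -18.2, 13.5], [-76.0, -19.8, 6.7], [-70.0, -19.3, 12.6], [-64.0, -18.0, 13.7], [-58.0, -17.4, 13.9], [-52.0, -19.0, 13.4]]
 eyelet 0.76 -64.4 -1.3
 fence 1 86 [0.0186 0.024  0.0293]
 fence -1 64 [-0.0315 -0.0255 -0.0203]
side 913 z 0.0135 x front -0.0488 x rear -0.1652
[[-162.2, -19.4, 12.2], [-156.2, -19.3, 13.1], [-150.2, -18.9, 12.6], [-144.2, -19.5, 12.3], [-138.2, -18.7, 13.9], [-132.2, -18.4, 14.0], [-126.2, -19.9, 13.9], [-120.2, -19.1, 12.8], [-114.2, -17.8, 13.0], [-108.2, -21.1, 13.4], [-102.2, -18.5, 19.6], [-96.2, -18.4, 16.4], [-90.2, -18.9, 15.0], [-84.2, -19.3, 20.4], [-78.2, -19.1, 19.4], [-72.2, -17.8, 16.4], [-66.2, -18.3, 14.1], [-60.2, -18.0, -6.1], [-54.2, -18.8, 4.6], [-48.2, -17.9, 6.1]]
 eyelet 0.77 -63.1 -1.8
 fence 1 54 [0.0194 0.0234 0.0284]
 fence -1 186 [-0.0307 -0.0261 -0.02  ]
(np.float64(-0.2038566686403053), np.float64(0.0012070635594130976))
```

View pics/w8.png

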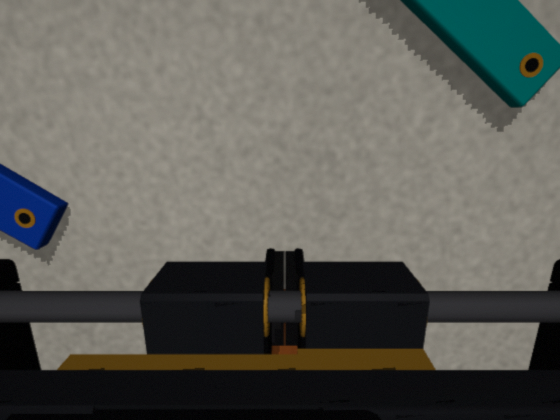

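```bash
python3 -m pendant '[[0,[15,0,-2.5],[0,0,0]],[0,[32,0,-2.5],[0,0,0]],[0,[40,0,-2.5],[0,0,0]],[0,[40,0,-2.5],[0,0,0]],[0,[40,-12,-2.5],[0,0,0]],[0,[40,-22,-2.5],[0,0,0]],[0,[40,-30,-2.5],[0,0,0]],[0,[40,-38,-2.5],[0,0,0]],[0,[40,-46,-2.5],[0,0,0]],[0,[40,-54,-2.5],[0,0,0]]]' 20; python3 - <<'E'
from chk import *
o=telemetry.get_obs(); print(press(o['tool_pos']),o['force'],o['tool_pos'][2])
chk(.012)
E
```

```text
time_s: 17.88
tool_pos: [0.5568, -0.046, 0.0224]
tool_rot: [-3.1, 89.9, -11.7]
force: [0.4, 1.4, 0.7]
grip_width: 0.0004
(np.float64(-0.14908828032600918), np.float64(-0.001945778285276392)) [0.36995094 1.43246965 0.69151535] 0.02236086957840557
top 21
side 914 z 0.0135 x front -0.0158 x rear -0.1358
[[-132.8, -17.9, 6.9], [-126.8, -19.4, 13.3], [-120.8, -20.0, 11.9], [-114.8, -18.8, 12.5], [-108.8, -21.0, 13.3], [-102.8, -18.7, 14.6], [-96.8, -19.2, 20.4], [-90.8, -18.2, 15.3], [-84.8, -19.0, 15.4], [-78.8, -19.6, 14.5], [-72.8, -18.4, 14.1], [-66.8, -18.0, 14.1], [-60.8, -17.9, 6.9], [-54.8, -18.2, 5.6], [-48.8, -18.7, 5.4], [-42.8, -18.5, 5.1], [-36.8, -17.9, 3.7], [-30.8, -17.9, -6.3], [-24.8, -17.0, 2.1], [-18.8, -19.2, 4.9], [-12.8, -16.0, 2.4]]
 eyelet 0.78 -23.6 -2.2
 fence 1 55 [0.0196 0.0237 0.0287]
 fence -1 189 [-0.0306 -0.0265 -0.0198]
```

```bash
python3 -m pendant '[[0,[0,-7,0],[0,0,0]],[0,[0,-14,0],[0,0,0]],[0,[0,-20,0],[0,0,0]],[0,[0,-24,0],[0,0,0]],[0,[0,-24,0],[0,0,0]],[0,[0,-24,0],[0,0,0]]]'; python3 -m pendant '[[0,[0,-1,0],[0,0,0]],[0,[0,-2,0],[0,0,0]],[0,[0,-2,0],[0,0,0]]]';python3 - <<'E'
from chk import *
o=telemetry.get_obs(); print(press(o['tool_pos']),o['force'],o['tool_pos'][2])
chk(.012)
E
```

```text
time_s: 18.53
tool_pos: [0.5527, -0.0692, 0.0217]
tool_rot: [-141.4, 90.0, -150.0]
force: [0.5, 0.9, -0.1]
grip_width: 0.0003
time_s: 18.78
tool_pos: [0.5525, -0.0705, 0.0218]
tool_rot: [-153.3, 90.0, -161.8]
force: [-0.2, 0.4, 0.4]
grip_width: 0.0002
(np.float64(-0.12420545656867338), np.float64(-0.002984230114569897)) [-0.21928883  0.428712    0.37415867] 0.021783445312152056
top 0
side 903 z 0.0134 x front 0.0068 x rear -0.1121
[[-109.1, -18.6, 13.4], [-103.1, -18.1, 14.8], [-97.1, -18.5, 14.5], [-91.1, -18.5, 16.0], [-85.1, -19.0, 14.5], [-79.1, -19.2, 19.6], [-73.1, -18.1, 14.5], [-67.1, -18.2, 14.8], [-61.1, -17.7, 7.3], [-55.1, -18.3, 5.1], [-49.1, -18.4, 4.9], [-43.1, -18.8, 5.8], [-37.1, -17.3, 5.7], [-31.1, -16.9, 5.5], [-25.1, -18.1, 5.2], [-19.1, -18.4, 5.1], [-13.1, -19.8, 2.9], [-7.1, -17.3, -5.7], [-1.1, -17.1, 1.7], [4.9, -17.8, 2.6]]
 eyelet 0.57 -3.7 -2.0
 fence 1 47 [0.0194 0.0231 0.028 ]
 fence -1 186 [-0.0307 -0.0267 -0.0203]
```

```bash
python3 -m pendant '[[0,[0,-1,0.3],[0,0,0]],[0,[0,-2,0.3],[0,0,0]],[0,[0,-3,0.3],[0,0,0]],[0,[0,-3,0.3],[0,0,0]]]'; python3 -m pendant '[[0,[0,-1,0],[0,0,0]],[0,[0,-1.5,0],[0,0,0]],[0,[0,-1.5,0],[0,0,0]]]'; python3 -m pendant '[[0,[0,-1,0],[0,0,0]],[0,[0,-1,0],[0,0,0]],[0,[0,-1,0],[0,0,0]]]';python3 - <<'E'
from chk import *
chk(.012)
E
```

```text
time_s: 19.27
tool_pos: [0.5525, -0.0739, 0.0218]
tool_rot: [-92.7, 90.0, -101.2]
force: [-0.7, -0.0, -0.7]
grip_width: 0.0002
time_s: 19.52
tool_pos: [0.5522, -0.0753, 0.0218]
tool_rot: [-103.7, 90.0, -112.3]
force: [-0.0, -0.4, -0.2]
grip_width: 0.0006
time_s: 19.77
tool_pos: [0.5521, -0.0762, 0.0218]
tool_rot: [-94.4, 90.0, -103.0]
force: [-0.5, 0.2, 0.5]
grip_width: 0.0003
top 0
side 857 z 0.0135 x front 0.0112 x rear -0.1076
[[-104.6, -18.7, 12.8], [-98.6, -19.4, 14.3], [-92.6, -19.3, 14.0], [-86.6, -17.8, 15.1], [-80.6, -19.3, 14.6], [-74.6, -19.8, 20.3], [-68.6, -18.2, 13.3], [-62.6, -18.0, 9.6], [-56.6, -18.6, 5.5], [-50.6, -17.9, 5.9], [-44.6, -18.8, 5.2], [-38.6, -18.5, 5.6], [-32.6, -18.2, 5.6], [-26.6, -19.2, 5.6], [-20.6, -18.1, 4.8], [-14.6, -18.8, 4.4], [-8.6, -18.3, -1.0], [-2.6, -16.8, -6.3], [3.4, -17.5, -2.2], [9.4, -18.6, -5.1]]
 eyelet 0.55 1.1 1.3
 fence 1 50 [0.0199 0.0228 0.0283]
 fence -1 186 [-0.0305 -0.0263 -0.0199]
```

```bash
python3 -m pendant '[[0,[0,-1,0],[0,0,0]],[0,[0,-1,0],[0,0,0]],[0,[0,-1,0],[0,0,0]]]'; python3 -m pendant '[[0,[0,-1,0],[0,0,0]],[0,[0,-1,0],[0,0,0]],[0,[0,-1,0],[0,0,0]]]'; python3 - <<'E'
from h import *
o=telemetry.get_obs(); print(press(o['tool_pos']),o['force'])
E
```

```text
time_s: 20.17
tool_pos: [0.552, -0.077, 0.0219]
tool_rot: [27.6, 90.0, 19.0]
force: [-0.0, -0.5, -0.3]
grip_width: 0.0006
time_s: 20.42
tool_pos: [0.552, -0.0772, 0.0219]
tool_rot: [70.9, 89.9, 62.4]
force: [0.0, 3.7, -0.0]
grip_width: 0.0002
(np.float64(-0.11754738150133895), np.float64(-0.002621637251904623)) [ 0.04467316  3.70151608 -0.04832403]
```

```bash
python3 -m pendant '[[0,[0,-0.8,0],[0,0,0]],[0,[0,-0.8,0],[0,0,0]],[0,[0,-0.8,0],[0,0,0]]]'; python3 -m pendant '[[0,[0,6,0],[0,0,0]],[0,[0,20,0],[0,0,0]],[0,[0,30,0],[0,0,0]],[0,[-30,30,0],[0,0,0]],[0,[-70,30,0],[0,0,0]],[0,[-110,30,0],[0,0,0]],[0,[-145,30,0],[0,0,0]],[0,[-165,30,0],[0,0,0]],[0,[-165,30,0],[0,0,0]]]';python3 - <<'E'
from chk import *
chk(.012)
for n in('top','side'):
    s=shot(n,n+'9.png')
s=s['image'];cv2.imwrite('pics/s9c.png',cv2.resize(s[200:370,240:450],None,fx=3.7,fy=3.5,interpolation=cv2.INTER_CUBIC))
o=telemetry.get_obs();print(o['tool_pos'])
# trigger & post cloud
for n in('top','side'):
    P=cloud(optics.read_camera(n));a,b=press(P);z=P[...,2]
    k=(z>.125)&(z<.175)&(abs(b)<.03)&(a>-.02)&(a<.02); print(n,k.sum(),np.percentile(a[k],[2,25,50,75,98]).round(4),np.percentile(b[k],[2,50,98]).round(4))
    k=(z>.174)&(z<.186)&(abs(b)<.03)&(a>-.02)&(a<.03); print(k.sum(),np.percentile(a[k],[2,50,98]).round(4),np.percentile(b[k],[2,50,98]).round(4)) if k.sum() else 0
E
```

```text
time_s: 20.67
tool_pos: [0.5521, -0.0773, 0.022]
tool_rot: [70.4, 89.9, 61.9]
force: [2.0, 4.9, -0.3]
grip_width: 0.0003
time_s: 21.42
tool_pos: [0.5591, -0.0495, 0.1924]
tool_rot: [-12.5, 89.5, -21.1]
force: [1.6, -0.6, -0.3]
grip_width: 0.0005
top 0
side 816 z 0.0135 x front 0.0104 x rear -0.1039
[[-100.9, -18.2, 13.7], [-94.9, -17.9, 19.3], [-88.9, -18.4, 15.5], [-82.9, -18.0, 15.2], [-76.9, -18.0, 19.0], [-70.9, -18.1, 15.6], [-64.9, -18.5, 12.0], [-58.9, -17.8, 6.3], [-52.9, -18.8, 5.2], [-46.9, -18.2, 5.5], [-40.9, -18.5, 4.2], [-34.9, -17.7, 5.2], [-28.9, -17.7, 5.6], [-22.9, -18.2, 4.9], [-16.9, -17.6, 4.7], [-10.9, -18.1, 1.1], [-4.9, -17.6, -3.2], [1.1, -18.3, -5.4], [7.1, -17.5, -4.0], [13.1, -17.1, -7.5]]
 eyelet 0.87 2.4 2.5
 fence 1 50 [0.0198 0.0233 0.0286]
 fence -1 185 [-0.0305 -0.0266 -0.0199]
[ 0.55497905 -0.04934827  0.18506333]
top 81 [-0.0053 -0.0047 -0.0044  0.0136  0.0187] [-0.0166 -0.0017  0.0128]
57 [-0.0051 -0.0017  0.0029] [-0.0162 -0.0007  0.0135]
side 512 [-0.004   0.0018  0.0023  0.0029  0.0186] [-0.0154 -0.0036  0.0148]
140 [-0.0049  0.0008  0.003 ] [-0.0147 -0.0017  0.0157]
```

View pics/s9c.png

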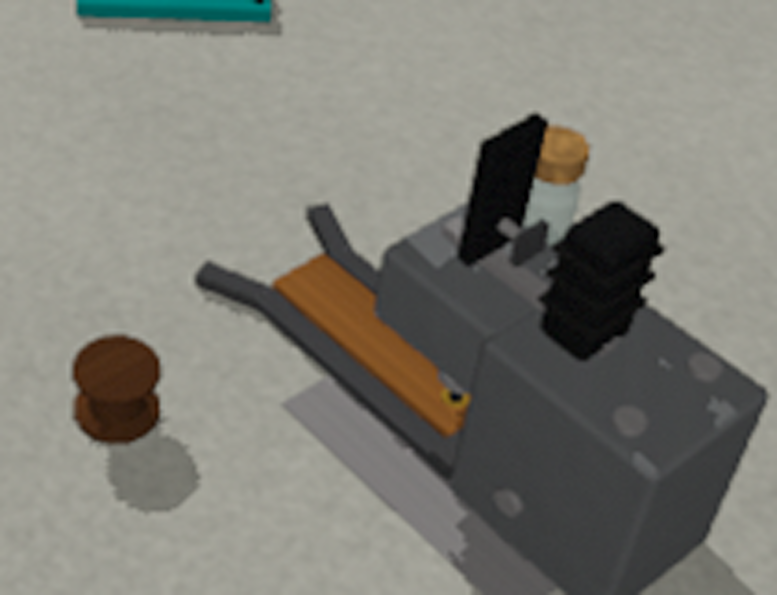

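```bash
python3 - <<'E'
from h import *
for a in (-.035,-.0165,-.0025,.0095):
    p=PO+a*PU-.001*PV; print(a,p.round(4)); rel([*p,.155],-7.4)
E
```

```text
-0.035 [ 0.543  -0.1593]
shift mm [  30.2 -110.6    4.3] turn [-0.0198 -0.0028 -0.    ] rows pos 2.8 rot 0.2 F [-0.3  0.4  0.1] t 21.77
-0.0165 [ 0.5406 -0.1776]
shift mm [  30.2 -129.1    4.7] turn [-0.0198 -0.0028 -0.    ] rows pos 3.2 rot 0.2 F [-0.3  0.4  0.1] t 21.77
-0.0025 [ 0.5388 -0.1915]
shift mm [  30.2 -143.1    5. ] turn [-0.0198 -0.0028 -0.    ] rows pos 3.5 rot 0.2 F [-0.3  0.4  0.1] t 21.77
0.0095 [ 0.5373 -0.2034]
shift mm [  30.2 -155.1    5.2] turn [-0.0198 -0.0028 -0.    ] rows pos 3.8 rot 0.2 F [-0.3  0.4  0.1] t 21.77
```

```bash
python3 -m pendant '[[0,[10,-30,1],[0,0,0]],[0,[22,-60,2],[-0.02,0,0]],[0,[30,-85,4],[-0.02,0,0]],[0,[32,-103,4],[-0.02,0,0]],[0,[32,-110,4],[-0.02,0,0]],[0,[32,-110,4],[-0.02,0,0]],[0,[32,-110,4],[-0.02,0,0]]]' 20;python3 - <<'E'
from h import *
p=PO-.0165*PU-.001*PV; rel([*p,.155],-7.4)
s=shot('side','s10.png')['image'];cv2.imwrite('pics/s10c.png',cv2.resize(s[150:370,240:450],None,fx=3.7,fy=2.7,interpolation=cv2.INTER_CUBIC))
E
```

```text
time_s: 22.35
tool_pos: [0.544, -0.1574, 0.1547]
tool_rot: [102.3, 89.9, 94.9]
force: [-0.5, 0.5, 0.2]
grip_width: 0.0004
shift mm [ -0.3 -20.4  -0.7] turn [ 0.0005 -0.0002 -0.0011] rows pos 0.5 rot 0.0 F [-0.5  0.5  0.2] t 22.35
```

View pics/s10c.png

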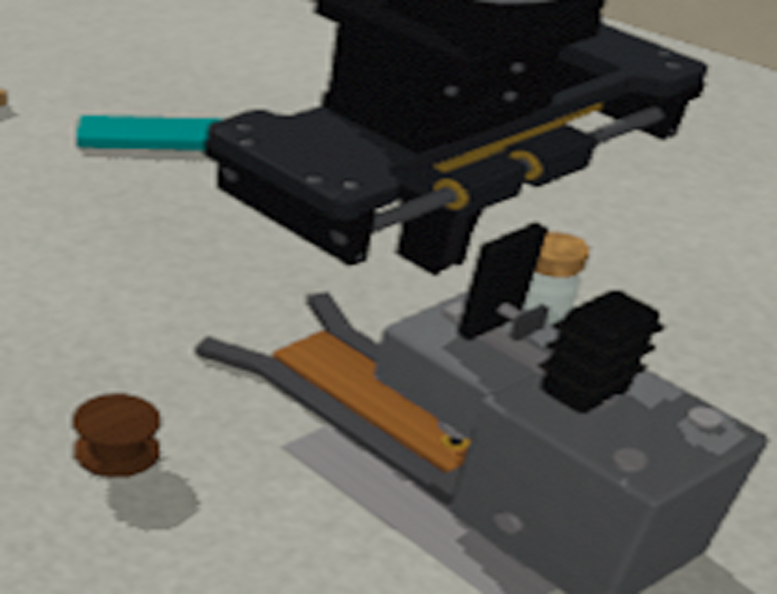

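```bash
python3 -m pendant '[[0,[0,-8,0],[0,0,0]],[0,[0,-14,0],[0,0,0]],[0,[0,-18,0],[0,0,0]],[0,[0,-18,0],[0,0,0]],[0,[0,-18,0],[0,0,0]]]'; for k in 1; do :; done; python3 -m pendant '[[0,[0,-1,0],[0,0,0]],[0,[0,-2,0],[0,0,0]],[0,[0,-2,0],[0,0,0]]]';python3 -m pendant '[[0,[0,-1,0],[0,0,0]],[0,[0,-2,0],[0,0,0]],[0,[0,-2,0],[0,0,0]]]';python3 -m pendant '[[0,[0,-1,0],[0,0,0]],[0,[0,-2,0],[0,0,0]],[0,[0,-2,0],[0,0,0]]]'; python3 - <<'E'
from h import *
o=telemetry.get_obs(); print(press(o['tool_pos']))
for i in range(3):
  P=cloud(optics.read_camera('side'));a,b=press(P);z=P[...,2]
  k=(z>.174)&(z<.186)&(abs(b)<.03)&(a>-.02)&(a<.03); print(k.sum(),np.percentile(a[k],[2,50,98]).round(4)); print(telemetry.get_obs()['force'].round(1))
E
```

```text
time_s: 22.82
tool_pos: [0.5414, -0.1766, 0.1549]
tool_rot: [-43.5, 90.0, -50.9]
force: [-0.1, -0.2, -0.1]
grip_width: 0.0003
time_s: 23.07
tool_pos: [0.5413, -0.1779, 0.1549]
tool_rot: [99.2, 90.0, 91.8]
force: [-0.2, 1.5, -0.0]
grip_width: 0.0004
time_s: 23.32
tool_pos: [0.541, -0.18, 0.1548]
tool_rot: [107.7, 90.0, 100.3]
force: [0.5, 2.0, 0.3]
grip_width: 0.0007
time_s: 23.57
tool_pos: [0.5407, -0.1824, 0.1549]
tool_rot: [-27.8, 90.0, -35.2]
force: [0.2, 2.5, 0.7]
grip_width: 0.0005
(np.float64(-0.01175752775155305), np.float64(-0.0003136076284672287))
153 [-0.0101  0.0051  0.008 ]
[ 0.2  2.2 -0. ]
151 [-0.0095  0.0051  0.0077]
[0.6 2.3 1.3]
154 [-0.0102  0.005   0.0078]
[0.7 2.4 1. ]
```

```bash
python3 -m pendant '[[0,[0,-2,0],[0,0,0]],[0,[0,-4,0],[0,0,0]],[0,[0,-6,0],[0,0,0]],[0,[0,-7,0],[0,0,0]],[0,[0,-7,0],[0,0,0]]]';python3 -m pendant '[[0,[0,-1,0],[0,0,0]],[0,[0,-1,0],[0,0,0]],[0,[0,-1,0],[0,0,0]]]';python3 -m pendant '[[0,[0,-1,0],[0,0,0]],[0,[0,-1,0],[0,0,0]],[0,[0,-1,0],[0,0,0]]]'; python3 - <<'E'
from h import *
o=telemetry.get_obs(); print(press(o['tool_pos']),o['force'])
P=cloud(optics.read_camera('side'));a,b=press(P);z=P[...,2]
k=(z>.174)&(z<.186)&(abs(b)<.03)&(a>-.02)&(a<.03); print(k.sum(),np.percentile(a[k],[2,50,98]).round(4)); print(telemetry.get_obs()['force'].round(1))
E
```

```text
time_s: 24.13
tool_pos: [0.5398, -0.1897, 0.1549]
tool_rot: [-41.9, 90.0, -49.3]
force: [-0.2, 3.4, 1.4]
grip_width: 0.0005
time_s: 24.38
tool_pos: [0.5397, -0.1903, 0.1549]
tool_rot: [-52.5, 90.0, -59.9]
force: [-0.1, 2.6, 0.7]
grip_width: 0.0005
time_s: 24.63
tool_pos: [0.5396, -0.1913, 0.1549]
tool_rot: [-15.7, 90.0, -23.1]
force: [1.2, 2.7, 1.7]
grip_width: 0.0007
(np.float64(-0.0028310886719775715), np.float64(-0.0002598893895323131)) [1.15050671 2.65682887 1.66988755]
145 [-0.0062  0.0144  0.0166]
[0.9 3.8 0.7]
```

```bash
python3 -m pendant '[[0,[0,-0.5,0],[0,0,0]],[0,[0,-0.5,0],[0,0,0]],[0,[0,-0.5,0],[0,0,0]]]';python3 -m pendant '[[0,[0,-0.4,0],[0,0,0]],[0,[0,-0.4,0],[0,0,0]],[0,[0,-0.4,0],[0,0,0]]]'
```

```text
time_s: 24.93
tool_pos: [0.5395, -0.1916, 0.1548]
tool_rot: [78.2, 90.0, 70.9]
force: [0.5, 4.2, 2.3]
grip_width: 0.0009
time_s: 25.18
tool_pos: [0.5395, -0.1916, 0.1549]
tool_rot: [93.9, 90.0, 86.5]
force: [1.1, 4.9, 2.1]
grip_width: 0.0008
```

```bash
python3 -m pendant '[[0,[0,-0.4,0],[0,0,0]],[0,[0,-0.4,0],[0,0,0]],[0,[0,-0.4,0],[0,0,0]],[0,[0,-0.4,0],[0,0,0]],[0,[0,-0.4,0],[0,0,0]],[0,[0,-0.4,0],[0,0,0]],[0,[0,-0.4,0],[0,0,0]],[0,[0,-0.4,0],[0,0,0]],[0,[0,-0.4,0],[0,0,0]],[0,[0,-0.4,0],[0,0,0]]]';python3 -m pendant '[[0,[0,0,0],[0,0,0]],[0,[0,0,0],[0,0,0]],[0,[0,0,0],[0,0,0]],[0,[0,0,0],[0,0,0]]]'; python3 - <<'E'
from chk import *
P=cloud(optics.read_camera('side'));a,b=press(P);z=P[...,2]
k=(z>.174)&(z<.186)&(abs(b)<.03)&(a>-.02)&(a<.03); print(k.sum(),np.percentile(a[k],[2,50,98]).round(4)); print(telemetry.get_obs()['force'].round(1))
chk(.012)
E
```

```text
time_s: 26.02
tool_pos: [0.5395, -0.1917, 0.1549]
tool_rot: [95.4, 89.9, 88.1]
force: [0.2, 6.1, 1.3]
grip_width: 0.0002
time_s: 26.35
tool_pos: [0.5395, -0.1917, 0.1549]
tool_rot: [91.6, 89.9, 84.3]
force: [0.6, 6.1, 0.9]
grip_width: 0.0004
141 [0.0008 0.0146 0.017 ]
[0.6 6.1 1.4]
top 393 z 0.0128 x front -0.0258 x rear -0.1057
[[-102.7, -18.8, 13.5], [-96.7, -18.2, 13.9], [-90.7, -19.0, 12.0], [-84.7, -18.9, 13.2], [-78.7, -17.5, 14.1], [-72.7, -19.1, 11.9], [-66.7, -18.5, 13.3], [-60.7, -17.8, 14.0], [-54.7, -17.0, 12.2], [-48.7, -18.3, 13.3], [-42.7, -18.0, 11.7], [-36.7, -18.9, 12.5], [-30.7, -18.1, 13.8], [-24.7, -17.0, 11.3]]
 eyelet 0.6 5.0 1.2
 fence 1 84 [0.0183 0.0243 0.0296]
 fence -1 86 [-0.0318 -0.0256 -0.02  ]
side 800 z 0.0135 x front 0.0104 x rear -0.1044
[[-101.4, -18.3, 14.8], [-95.4, -19.1, 19.3], [-89.4, -18.1, 15.4], [-83.4, -17.8, 15.5], [-77.4, -17.5, 18.3], [-71.4, -18.0, 16.2], [-65.4, -18.6, 13.0], [-59.4, -18.3, 6.9], [-53.4, -17.8, 5.7], [-47.4, -17.9, 5.7], [-41.4, -17.5, 4.0], [-35.4, -18.3, 6.5], [-29.4, -18.8, 4.3], [-23.4, -17.9, 6.2], [-17.4, -19.3, 5.6], [-11.4, -17.9, 1.3], [-5.4, -17.9, -7.3], [0.6, -19.1, -8.9], [6.6, -18.3, -7.1], [12.6, -16.5, -7.3]]
 eyelet 0.79 0.7 1.8
 eyelet 0.73 -124.9 -6.5
 fence 1 45 [0.0194 0.024  0.0283]
 fence -1 138 [-0.0309 -0.028  -0.0202]
```

```bash
python3 -m pendant '[[0,[0,-2,0],[0,0,0]],[0,[0,-4,0],[0,0,0]],[0,[0,-6,0],[0,0,0]],[0,[0,-8,0],[0,0,0]],[0,[0,-10,0],[0,0,0]],[0,[0,-12,0],[0,0,0]],[0,[0,-12,0],[0,0,0]],[0,[0,-12,0],[0,0,0]]]';python3 -m pendant '[[0,[0,-1,0],[0,0,0]],[0,[0,-2,0],[0,0,0]],[0,[0,-2,0],[0,0,0]]]'
```

```text
time_s: 27.27
tool_pos: [0.5385, -0.1999, 0.1549]
tool_rot: [97.8, 89.7, 90.6]
force: [0.8, 12.4, 3.2]
grip_width: 0.0005
time_s: 27.52
tool_pos: [0.5382, -0.2015, 0.1549]
tool_rot: [98.9, 89.7, 91.7]
force: [0.2, 12.2, 3.2]
grip_width: 0.0007
```

```bash
python3 -m pendant '[[0,[0,-1,0],[0,0,0]],[0,[0,-2,0],[0,0,0]],[0,[0,-3,0],[0,0,0]],[0,[0,-3,0],[0,0,0]]]';python3 -m pendant '[[0,[0,-1,0],[0,0,0]],[0,[0,-1.5,0],[0,0,0]],[0,[0,-1.5,0],[0,0,0]],[0,[0,-1.5,0],[0,0,0]]]'
```

```text
time_s: 27.85
tool_pos: [0.538, -0.2037, 0.1549]
tool_rot: [98.2, 89.6, 91.0]
force: [0.4, 13.9, 3.8]
grip_width: 0.0002
time_s: 28.18
tool_pos: [0.5379, -0.2038, 0.1549]
tool_rot: [99.4, 89.5, 92.3]
force: [-0.5, 16.7, 3.4]
grip_width: 0.0005
```

```bash
python3 -m pendant '[[0,[0,-0.3,0],[0,0,0]],[0,[0,-0.3,0],[0,0,0]],[0,[0,-0.3,0],[0,0,0]],[0,[0,-0.3,0],[0,0,0]],[0,[0,-0.3,0],[0,0,0]],[0,[0,-0.3,0],[0,0,0]],[0,[0,-0.3,0],[0,0,0]],[0,[0,-0.3,0],[0,0,0]],[0,[0,-0.3,0],[0,0,0]],[0,[0,-0.3,0],[0,0,0]]]'; python3 - <<'E'
from h import *
P=cloud(optics.read_camera('side'));a,b=press(P);z=P[...,2]
k=(z>.174)&(z<.186)&(abs(b)<.03)&(a>-.02)&(a<.034); print(k.sum(),np.percentile(a[k],[2,50,98]).round(4))
E
python3 -m pendant '[[0,[0,4,0],[0,0,0]],[0,[0,10,0],[0,0,0]],[0,[0,16,0],[0,0,0]],[0,[0,24,0],[0,0,0]],[0,[0,34,0],[0,0,0]],[0,[0,46,0],[0,0,0]],[0,[0,66,0],[0,0,0]],[0,[-20,90,0],[0,0,0]],[0,[-50,110,0],[0,0,0]],[0,[-60,110,0],[0,0,0]]]'; python3 - <<'E'
from chk import *
for i in range(2):
  P=cloud(optics.read_camera('side'));a,b=press(P);z=P[...,2]
  k=(z>.174)&(z<.186)&(abs(b)<.03)&(a>-.02)&(a<.034); print(k.sum(),np.percentile(a[k],[2,50,98]).round(4))
chk(.012)
shot('top','t11.png');s=shot('side','s11.png')
P=cloud(s);x,y,z=P[...,0],P[...,1],P[...,2]
q=(abs(x-.51)<.025)&(abs(y-.283)<.025)&(z>.04)&(z<.11); print(q.sum(),P[q&(z<.06)].mean(0),P[q&(z>.08)].mean(0),z[q].max())
E
```

```text
time_s: 29.02
tool_pos: [0.5379, -0.2038, 0.1549]
tool_rot: [99.0, 89.5, 91.9]
force: [-0.4, 16.0, 2.3]
grip_width: 0.0001
119 [0.0151 0.0263 0.0293]
time_s: 29.9
tool_pos: [0.5532, -0.097, 0.2186]
tool_rot: [8.7, 89.7, 1.7]
force: [0.1, 0.7, 0.6]
grip_width: 0.0004
140 [-0.0046  0.0006  0.0029]
139 [-0.0045  0.0005  0.003 ]
top 0
side 829 z 0.0134 x front 0.011 x rear -0.105
[[-102.0, -17.8, 14.5], [-96.0, -18.9, 19.5], [-90.0, -18.1, 15.8], [-84.0, -18.1, 15.6], [-78.0, -18.6, 18.2], [-72.0, -17.8, 14.8], [-66.0, -18.7, 13.7], [-60.0, -18.4, 6.5], [-54.0, -18.6, 5.7], [-48.0, -18.2, 5.4], [-42.0, -17.8, 5.5], [-36.0, -17.9, 5.7], [-30.0, -18.7, 7.0], [-24.0, -17.6, 5.4], [-18.0, -17.8, 3.6], [-12.0, -18.4, 1.2], [-6.0, -17.9, -2.6], [0.0, -17.9, -5.8], [6.0, -18.0, -3.0], [12.0, -17.4, -7.5]]
 eyelet 0.55 3.7 4.3
 fence 1 51 [0.0198 0.0235 0.029 ]
 fence -1 189 [-0.0306 -0.0266 -0.0199]
143 [0.50645573 0.28272936 0.04993064] [0.50700806 0.28333549 0.09310685] 0.10253390274222918
```

View pics/s11.png

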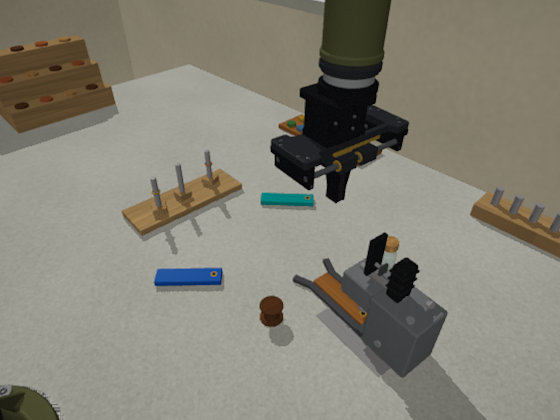

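```bash
python3 -m pendant '[[0,[0,0,0],[0,0,0]],[0,[0,0,0],[0,0,0]],[0,[0,0,0],[0,0,0]]]'; python3 -c "
from cell import env
print(env.sign_off())"
```

```text
time_s: 30.5
tool_pos: [0.5508, -0.1024, 0.2143]
tool_rot: [176.1, 90.0, 168.7]
force: [-0.2, -0.1, 0.9]
grip_width: 0.0006
the job is handed in; nothing more can be done
None
```

I did every step in the required order and handed the job in at about 30.5 s; no verdict was reported.

**What I did:**
- **Stand:** I moved it out of the channel onto the middle of the board, between the other two stands.
- **Bar:** I slid the wooden bar, not the teal or blue one, along the channel eyelet end first. I stopped when the force rose and the tool stopped advancing, which put it against the stop.
- **Trigger:** I squeezed to the pressure point at about 14 mm and 6 N and held it for over 1 s. I then went on another 12 mm to the end of travel at about 16 N, held for roughly 1 s and let it spring back.

**Last checks:**
- **Stand:** it is upright at about (0.507, 0.283), close to the middle of the board.
- **Bar:** its rear end is at press x of about -105 mm, where -106 mm is expected, and it lies straight between the fences.
- **Trigger:** it is back at its rest position to within about 0.1 mm.
- **Bystanders:** the other stands, the vial and the spool look unmoved in the side picture. I did not re-measure their positions.
- **Robot:** it is clear of everything.

**Disagreement:** the eyelet network's readings, with the bar at the stop, scattered from 0.7 to 5.0 mm along the feed and 1.2 to 4.3 mm across it. The eyelet is partly hidden under the head, so I went by the bar's rear end and the contact force, which agreed with each other.

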